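# Load a hook tester with weight plates and set its range

### The job

Prepare the hook for its load test: first turn the tester's dial to the red zero mark, then hang all the square weight plates that lie on the bench on the hook by their holes, one by one from the largest to the smallest, so that each sits flush on the one before. Only when all are hung, turn the dial to the green mark; leave the other things on the bench where they are.

Things in the scene. Friction and masses are not known exactly. Their poses are not given: they have to be found in the camera images.
- w68 (a point): centre (half-way up) of the 68 mm weight plate: blue square steel plate 68 x 68 x 10 mm, lying flat on the bench, with a 24 mm square hole through its middle; z is its thickness axis, x and y run along its sides. May be absent (None)
- w60 (a point): centre (half-way up) of the 60 mm weight plate: yellow square steel plate 60 x 60 x 10 mm, lying flat on the bench, with a 24 mm square hole through its middle; z is its thickness axis, x and y run along its sides. May be absent (None)
- w52 (a point): centre (half-way up) of the 52 mm weight plate: red square steel plate 52 x 52 x 10 mm, lying flat on the bench, with a 24 mm square hole through its middle; z is its thickness axis, x and y run along its sides. May be absent (None)
- w44 (a point): centre (half-way up) of the 44 mm weight plate: purple square steel plate 44 x 44 x 10 mm, lying flat on the bench, with a 24 mm square hole through its middle; z is its thickness axis, x and y run along its sides. May be absent (None)
- w36 (a point): centre (half-way up) of the 36 mm weight plate: black square steel plate 36 x 36 x 10 mm, lying flat on the bench, with a 24 mm square hole through its middle; z is its thickness axis, x and y run along its sides. May be absent (None)
- prong: straight end of the J-shaped steel hook: round bar, 12 mm diameter, 66 mm long, leaning 25 degrees from vertical towards the robot's side. Origin at its root, on top of its seat (a collar 50 mm across, 6 mm thick), 88 mm above the bench; z runs along the bar to the tip, y is level, towards -x the seat slopes downhill. Fixed, placed and turned anew each time
- hook_tip (a point): round tip of that bar, 66 mm from the seat; axes as the bar. Plates pass over it with 6 mm of play each way and slide down to the seat once let go. The hook stands on a dark steel foot 150 x 90 x 10 mm; its grey column, 95 mm high, begins 70 mm behind the bar's root (away from the lean)
- dial (a joint): angle of the tester's dial, rad: clicks into four places, 0 (red zero mark), 0.6, 1.2, 1.8; grows clockwise seen from above. A sprung detent pulls it into the nearest place, peak torque about 0.1 N m; stops lie just outside 0 and 1.8
- dial_grip (a point): on the dial's axis at mid-height of its black grip bar (42 long, 14 wide, 30 mm high), 83 mm above the bench. Below the bar is a skirt of 24 mm radius, its top 15 mm below this point. x runs along the bar, the white pointer is on its -x end; the point turns with the dial. The tester is a white box 150 x 160 x 60 mm, fixed, placed anew each time
- pointer (a point): tip of the dial's white pointer, 46 mm from the dial's axis, passing just over the marks
- mark_green_c (a point): centre of the green round mark (12 mm across) on top of the tester, 46 mm from the dial's axis, at one of the dial's places 0.6, 1.2 or 1.8; a blue and a white mark are at the other two, the red zero mark at 0
- psu: bystander, not part of the job: bare power supply: 100 x 70 x 50 mm aluminium case with a green terminal strip; origin under its middle
- carton_a: bystander, not part of the job: red carton 60 x 40 x 35 mm; origin under its middle
- carton_b: bystander, not part of the job: another red carton 60 x 40 x 35 mm; origin under its middle
- lamp_module: bystander, not part of the job: lamp module 50 x 90 x 37 mm, black with an amber lens; origin under its middle
- meter: bystander, not part of the job: grey hand meter 130 x 70 x 36 mm with a black dial of its own (not the tester's); origin under its middle
- driver: bystander, not part of the job: screwdriver 180 mm long; origin under its middle

How it is judged:
On the way, in this order (a step that is already met when the one before it is completed fails the run):
1. the tester's dial is on the red zero mark (value of joint dial between -0.13 and 0.13 rad), for 0.2 s.
2. the 68 mm plate is seated flush on the hook (x of w68 in the frame of prong between -0.011 and 0.011 m and y of w68 in the frame of prong between -0.011 and 0.011 m and z of w68 in the frame of prong between 0 and 0.01 m and angle between the z axis of w68 and the z axis of prong, either way round below 0.15 rad), for 0.3 s.
3. the 60 mm plate is seated flush on the hook, after the larger ones (x of w60 in the frame of prong between -0.011 and 0.011 m and y of w60 in the frame of prong between -0.011 and 0.011 m and z of w60 in the frame of prong between 0 and 0.02 m and angle between the z axis of w60 and the z axis of prong, either way round below 0.15 rad), for 0.3 s.
4. the 52 mm plate is seated flush on the hook, after the larger ones (x of w52 in the frame of prong between -0.011 and 0.011 m and y of w52 in the frame of prong between -0.011 and 0.011 m and z of w52 in the frame of prong between 0 and 0.03 m and angle between the z axis of w52 and the z axis of prong, either way round below 0.15 rad), for 0.3 s.
5. the 44 mm plate is seated flush on the hook, after the larger ones (x of w44 in the frame of prong between -0.011 and 0.011 m and y of w44 in the frame of prong between -0.011 and 0.011 m and z of w44 in the frame of prong between 0 and 0.04 m and angle between the z axis of w44 and the z axis of prong, either way round below 0.15 rad), for 0.3 s.
6. the 36 mm plate is seated flush on the hook, after the larger ones (x of w36 in the frame of prong between -0.011 and 0.011 m and y of w36 in the frame of prong between -0.011 and 0.011 m and z of w36 in the frame of prong between 0 and 0.05 m and angle between the z axis of w36 and the z axis of prong, either way round below 0.15 rad), for 0.3 s.
7. the dial is on the green mark (horizontal distance between pointer and mark_green_c below 0.007 m), for 0.2 s.
At the end, for the whole second after the job is handed in: Every plate present is on the prong, square to it within 0.15 rad, within 11 mm of its axis, resting on the seat or the next larger plate (at most 5 mm above its place with all larger ones below), hung largest first; the pointer is within 7 mm of the green mark's middle (all of step 2 and all of step 3 and all of step 4 and all of step 5 and all of step 6 and horizontal distance between pointer and mark_green_c below 0.007 m); the robot touches nothing.
It fails at once if a bystander was pushed more than 80 mm away (distance of any of psu, carton_a, carton_b, lamp_module, meter, driver from where it was at the start of the episode above 0.08 m).
Of plate68, plate60, plate52, plate44, plate36 only 4 to 5 are there at a start; the rules pass over those that are not, and their reading is None.
At some moment in a run one of plate68, plate60, plate52, plate44, plate36 may be knocked a few centimetres aside while the robot is not near it.
Once in a run the grip may slacken for a moment while it holds something.
It also fails if it takes over 200 s, if anything falls off the work surface, if the arm or the gripper's body presses on something with over 40 N, if the wrist force passes 120 N, or if a joint passes its speed limit or range.

### The arm

A 6-joint arm with a two-finger parallel gripper is mounted at the origin on the work surface. World frame = base frame: x ahead of the robot, y to its left, z up, the work surface at z = 0. Lengths are in m, angles in rad, forces in N, time in s.
With the tool pointing down it reaches from about 0.25 to 0.775 m from the base axis. Payload 4 kg.
Tool frame: the origin (TCP) lies between the finger pads; the fingertips stand 14 mm ahead of it and the grasp point (between the pads) lies 5 mm behind it (robot.tips_ahead is the distance from the TCP to the fingertips, in m); z points along the fingers, y is the direction in which the jaws open and shut (so a half turn about z gives the same grasp; the last joint's range is limited). The gripper opens to 94 mm and grips with 3 to 60 N. Pads are 16 mm wide; open, the fingers measure 119 mm over their backs; the gripper's body (75 mm by 177 mm) begins 78 mm behind the grasp point.
Start: joints at [1.127, 0.087, 1.371, -0, 1.684, -0.103], TCP at [0.184, 0.518, 0.22] pointing down, gripper open.
Joint ranges: [-3.1, 3.1], [-0.76, 2.03], [0.27, 2.55], [-1.08, 4.22], [0.17, 2.65], [-2.57, 2.57]. Speed limits (rad/s): [2.79, 2.79, 3.14, 3.14, 3.14, 3.14].

### API

Orientations are given as [roll, pitch, yaw] about the fixed x, y, z axes, in that order (R = Rz(yaw) Ry(pitch) Rx(roll)).
In Python, from bench import robot, optics, job gives the robot as it stands.
- The arm moves only by the tool apply_moves, never from a script. Its argument "moves" is a list of rows, each a list of 3 entries, a list of its own where there are three numbers: the shift along the tool's x, y, z in cm, then the turn, a rotation vector about the tool's x, y, z in rad, then the opening, from 0 (shut) to 1 (fully open). In form: [[[tx, ty, tz], [rx, ry, rz], grip], ...]. A call has exactly 10 rows; each row is the pose to reach, as a shift and turn from the pose commanded when the call began, along the tool's axes at that moment; what a row does not reach only later rows make up. A row lasts 1/12 s, in which the tool goes at most 41.7 mm and 7.16 degrees, less where a joint would pass 70% of its speed; a pose out of reach is approached as far as the arm can. A call with a gripper value outside its range is refused whole. The fingers move at their own pace and stop on an object; the grip force is fixed at half the most. Time passes only in rows, so rows that repeat a pose let the fingers close, or fill a call up. It gives the time, the measured TCP pose, the force and the opening at its end, in the units of the state.
- robot.get_obs(): the state, without advancing time (a new reading comes with each control period).
- optics.snapshot(name): name is "scene" or "top"; returns the picture (420x560x3 uint8, red, green, blue); there is no depth.
- optics.get_calibration(name): a dict with "fx", "fy", "cx", "cy" (pixels), "k1" (the pictures are not rectified: a ray, as slopes to the right and down, at radius r is drawn at 1 + k1 r^2 times it, then the intrinsics apply), "rvec" (rotation vector, rad) and "tvec" (3), from world to camera coordinates, as OpenCV has them. Camera axes: x right, y down, z forward; pixel columns grow to the right and rows downward; lengths in m; the calibration is good to about 2 mm. A picture is of the moment at which its call begins. get_calibration takes no time and is no camera call.
- job.close_job(): hands the job in, once; it reports no verdict.
The state is a dict: "time": time; "joint_positions": joint angles; "qvel": joint speeds; "joint_torque": joint torques, N m; "tool_pos": TCP position; "ee_rot": TCP orientation; "wrist_force": force on the tool from outside, world axes, zero at the start; "wrist_torque": the same for the moment, N m; "width": finger opening in m.
Only numpy, scipy, OpenCV 4.12 (cv2) and the standard library are available. Lean on these libraries where they do the work, as an engineer would, in place of code of your own. Each camera call takes 0.05 s, during which the arm holds its last target.

## Working session

There is one attempt and no reset: what is moved stays moved. The work goes in short steps, Python scripts to look and compute and a tool call to move; the robot and the scene stay as the last step left them, time stands still between calls to the robot, and variables do not carry over. Pictures are saved under pics/ and viewed, and the job is handed in when it is done.

Besides the shell and the picture viewer there is one more tool, called after "Emit:" as name(argument=value, ...) on one line, values as JSON. apply_moves: Moves the arm, as the interface text tells. Its arguments: {"type":"object","properties":{"moves":{"type":"array"}},"required":["moves"]}

```bash
ls; mkdir -p pics
python3 - <<'E'
from bench import robot, optics, job
import cv2
print(robot.get_obs(), robot.tips_ahead)
for n in ("scene","top"):
    print(n, optics.get_calibration(n))
    cv2.imwrite(f"pics/{n}0.png", optics.snapshot(n)[:,:,::-1])
E
```

```text
pics
{'time': 0.0, 'joint_positions': array([ 1.12686309e+00,  8.79324986e-02,  1.37222170e+00, -3.58006018e-06,
        1.68358845e+00, -1.03068908e-01]), 'qvel': array([-0.00028618,  0.00132354, -0.00089467,  0.00126353, -0.00049608,
       -0.00118958]), 'joint_torque': array([ 6.43848525e-04, -3.40164793e+01, -3.02433479e+01,  7.16475584e-02,
        3.27498943e-02, -2.09623690e-04]), 'tool_pos': array([0.18363629, 0.51789945, 0.21833296]), 'ee_rot': array([-3.13945371e+00, -2.17665277e-04,  2.80072769e+00]), 'wrist_force': array([ 0.54636353,  0.2148073 , -0.06796662]), 'wrist_torque': array([ 0.04108434, -0.01090385, -0.05747308]), 'width': 0.09390413064807084} 0.014
scene {'fx': 402.0342603201524, 'fy': 402.0342603201524, 'cx': 282.56539845461623, 'cy': 211.21050199783656, 'k1': -0.050622643464436796, 'rvec': array([ 1.42995633,  1.9970604 , -0.94905893]), 'tvec': array([ 0.164721  , -0.22870536,  1.364823  ])}
top {'fx': 514.2637268319271, 'fy': 514.2637268319271, 'cx': 281.9305685220498, 'cy': 213.68672004422345, 'k1': -0.19693492649380548, 'rvec': array([ 2.19083525, -2.17834971,  0.06949493]), 'tvec': array([0.00438655, 0.5108234 , 1.56852212])}
```

View pics/scene0.png

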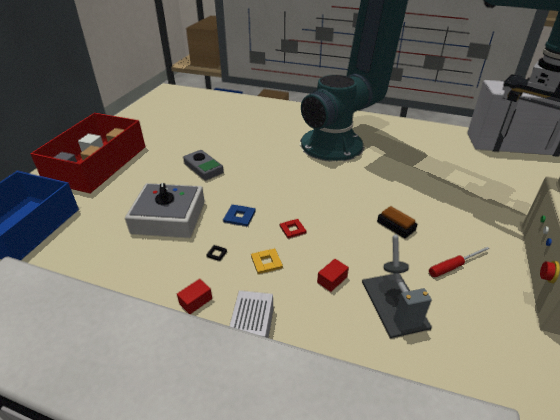

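View pics/top0.png

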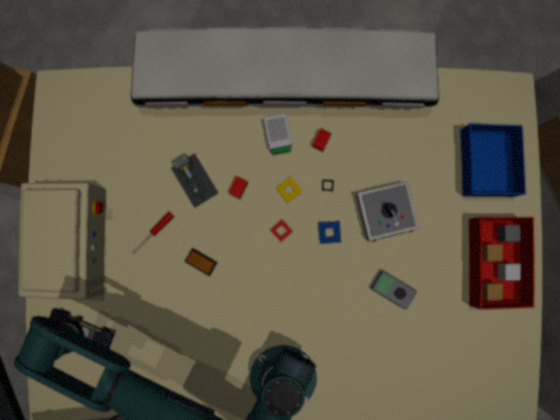

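```bash
cat > h.py <<'E'
from bench import robot, optics, job
import numpy as np, cv2
from scipy.spatial.transform import Rotation as R
def cal(n):
    c=optics.get_calibration(n)
    K=np.array([[c['fx'],0,c['cx']],[0,c['fy'],c['cy']],[0,0,1.]])
    return K,np.array([c['k1'],0,0,0.]),np.array(c['rvec']),np.array(c['tvec'])
def proj(n,P):
    K,d,r,t=cal(n); return cv2.projectPoints(np.atleast_2d(np.float64(P)),r,t,K,d)[0][:,0]
def ray(n,px):
    K,d,r,t=cal(n)
    u=cv2.undistortPoints(np.float64(np.atleast_2d(px))[:,None],K,d)[:,0]
    Rm=cv2.Rodrigues(r)[0]; v=np.c_[u,np.ones(len(u))]@Rm; return -Rm.T@t, v
def onz(n,px,z):
    o,v=ray(n,px); z=np.broadcast_to(z,len(v)); s=(z-o[2])/v[:,2]; return o+v*s[:,None]
def tri(pa,pb):
    oa,va=ray('top',pa); ob,vb=ray('scene',pb); va=va[0]/np.linalg.norm(va);vb=vb[0]/np.linalg.norm(vb)
    s=np.linalg.lstsq(np.c_[va,-vb],ob-oa,rcond=None)[0]
    A=oa+va*s[0];B=ob+vb*s[1]; return (A+B)/2,np.linalg.norm(A-B)
def crop(n,img,x0,y0,x1,y1,f,name):
    c=img[y0:y1,x0:x1,::-1]; cv2.imwrite(f'pics/{name}.png',cv2.resize(c,None,fx=f,fy=f,interpolation=cv2.INTER_CUBIC))
E
python3 - <<'E'
from h import *
t=cv2.imread('pics/top0.png')[:,:,::-1]; s=cv2.imread('pics/scene0.png')[:,:,::-1]
crop('top',t,150,130,290,230,5,'t_a'); crop('top',t,300,150,440,250,5,'t_b')
crop('scene',s,350,220,450,340,5,'s_a'); crop('scene',s,110,170,230,270,6,'s_b')
def squares(img,n):
    hsv=cv2.cvtColor(img,cv2.COLOR_RGB2HSV)
    print(n,[hsv[y,x] for x,y in ([(320,225),(281,185),(276,231),(322,186)] if n=='top' else [(231,210),(258,262),(285,228),(210,252)])])
squares(t,'top');squares(s,'scene')
E
```

```text
top [array([109, 210,  79], dtype=uint8), array([ 25, 255, 126], dtype=uint8), array([  6, 150, 124], dtype=uint8), array([21, 63, 65], dtype=uint8)]
scene [array([109, 182, 109], dtype=uint8), array([ 21, 192, 202], dtype=uint8), array([  0, 209, 155], dtype=uint8), array([105,  51,  20], dtype=uint8)]
```

Run:
```python
from h import *
for p in [(0,0,0),(0.5,0,0),(0.184,0.518,0.22)]: print(p,proj('top',p),proj('scene',p))
```

```text
(0, 0, 0) [[283.3387244  377.66941456]] [[330.98231151 143.98648173]]
(0.5, 0, 0) [[284.2786936 217.5343817]] [[284.26321145 239.18620711]]
(0.184, 0.518, 0.22) [[ 95.70171791 325.9044364 ]] [[526.54191019 135.94693569]]
```

View pics/t_a.png

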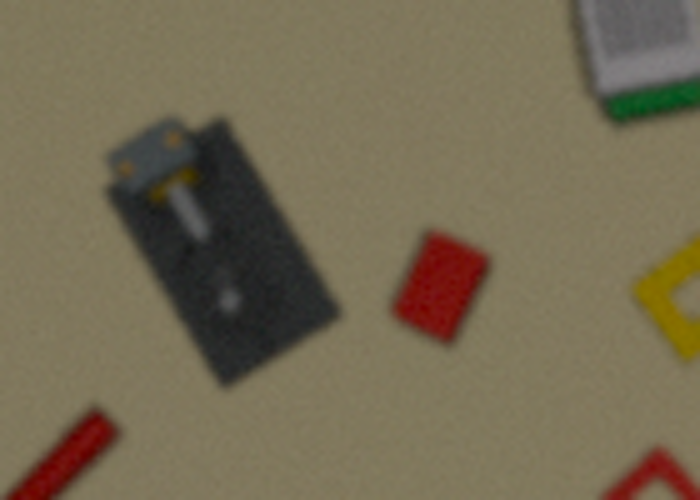

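View pics/t_b.png

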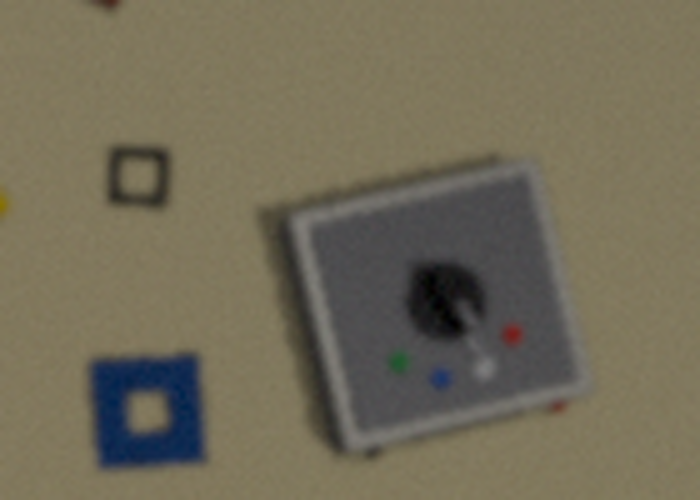

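View pics/s_a.png

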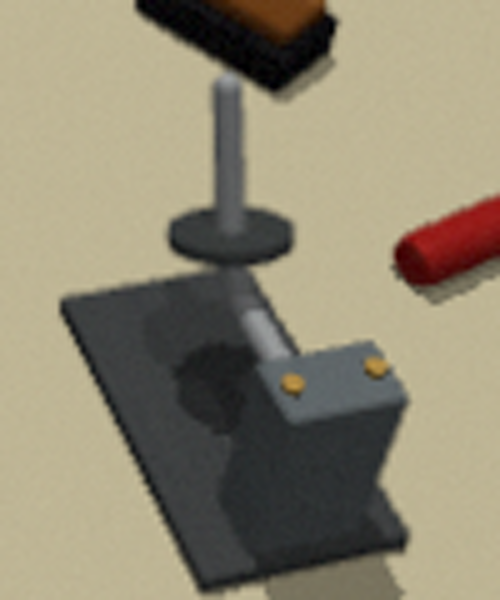

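View pics/s_b.png

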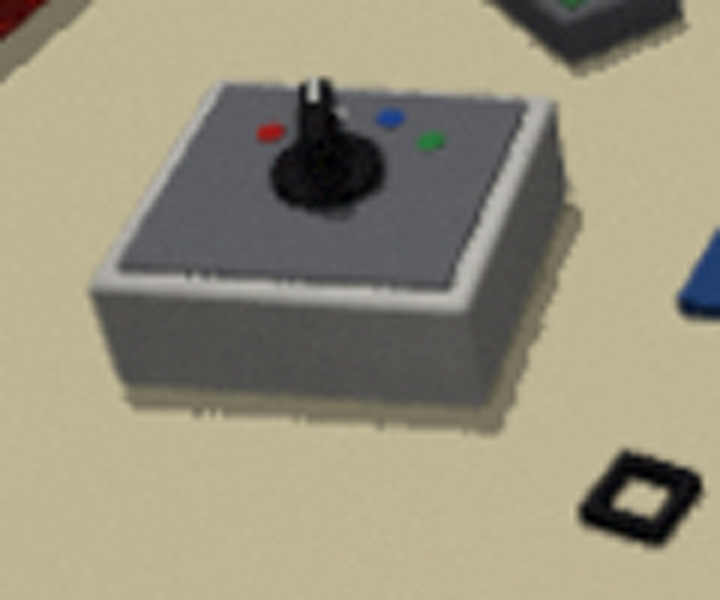

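```bash
cat >> h.py <<'E'
BOX={'w68':68,'w60':60,'w52':52,'w44':44,'w36':36}
def masks(img):
    h,s,v=[a.astype(int) for a in cv2.split(cv2.cvtColor(np.ascontiguousarray(img),cv2.COLOR_RGB2HSV))]
    return {'w68':(abs(h-109)<8)&(s>110),'w60':(abs(h-24)<6)&(s>150)&(v>70),
      'w52':((h<7)|(h>173))&(s>110)&(v>60),'w44':(h>120)&(h<165)&(s>60)&(v>30),'w36':(v<62)}
def rects(n,img,z=0.01):
    out={}
    for k,m in masks(img).items():
        L=BOX[k]/1000
        cs,hier=cv2.findContours(m.astype(np.uint8),cv2.RETR_CCOMP,cv2.CHAIN_APPROX_NONE)
        for i,c in enumerate(cs):
            if hier[0][i][3]>=0 or len(c)<16: continue
            P=onz(n,c[:,0].astype(float),z)[:,:2]
            (cx,cy),(w,hh),a=cv2.minAreaRect((P*1000).astype(np.float32))
            if cx<200 or cx>800 or abs(cy)>500: continue
            if 0.8*L*1000<min(w,hh)+3 and max(w,hh)<1.3*L*1000+3 and hier[0][i][2]>=0:
                out.setdefault(k,[]).append([round(q,1) for q in (cx,cy,w,hh,a)])
    return out
E
python3 - <<'E'
from h import *
for n in ('top','scene'):
    img=cv2.imread(f'pics/{n}0.png')[:,:,::-1]
    for k,v in rects(n,img).items(): print(n,k,v)
E
```

```text
top w68 [[455.7, -139.3, 62.0, 61.6, 4.9]]
top w60 [[588.0, -13.2, 59.3, 59.3, 37.4]]
top w52 [[460.0, 9.2, 50.3, 48.1, 45.3]]
scene w68 [[458.9, -139.3, 73.8, 67.5, 4.2]]
scene w60 [[591.2, -12.9, 65.6, 59.9, 36.9]]
scene w52 [[463.0, 9.7, 59.7, 54.0, 41.5]]
scene w36 [[605.1, -133.2, 38.7, 40.4, 85.5]]
```

Run:
```python
from h import *
f=lambda c,o,s=5:np.array(c)/s+np.array(o)
tt=f([[230,298]],(150,130))-.4; ts=f([[228,80]],(350,220))-.4
print('tip tri',tri(tt,ts), 'top@.1478',onz('top',tt,.1478),'scene',onz('scene',ts,.1478))
rs=f([[231,229]],(350,220))-.4; print('root scene@.088',onz('scene',rs,.088))
cor=f([[107,190],[225,118],[340,315],[225,385]],(150,130))-.4
P=onz('top',cor,.01); print(P.round(4))
for a,b in((0,3),(1,2)): d=P[b]-P[a]; print('az',np.arctan2(d[1],d[0]),np.linalg.norm(d))
print('center',P.mean(0))
# foot in scene
cor=f([[62,300],[245,265],[408,540],[205,585]],(350,220))-.4
P=onz('scene',cor,.01); print(P.round(4)); 
for a,b in((0,3),(1,2)): d=P[a]-P[b]; print('az',np.arctan2(d[1],d[0]),np.linalg.norm(d))
# marks, dial
for nm,c,z in(('red',(513,335),.06),('white',(485,369),.06),('blue',(441,379),.06),('green',(399,363),.06),('grip',(452,300),.098)):
    print(nm,onz('top',f([c],(300,150))-.4,z))
for nm,c in(('red',(270,133)),('blue',(390,119)),('green',(431,142))):
    print('s',nm,onz('scene',f([c],(110,170),6)-.4,.06))
cor=f([[290,215],[535,160],[590,385],[350,450]],(300,150))-.4
P=onz('top',cor,.06);print(P,P.mean(0))
```

```text
tip tri (array([0.57063046, 0.25357924, 0.14837225]), np.float64(0.00038790840545298376)) top@.1478 [[0.57068103 0.25387527 0.1478    ]] scene [[0.57001803 0.25341362 0.1478    ]]
root scene@.088 [[0.59033556 0.26763458 0.088     ]]
[[0.6551 0.3582 0.01  ]
 [0.7009 0.2838 0.01  ]
 [0.5761 0.2084 0.01  ]
 [0.532  0.2801 0.01  ]]
az -2.576269570776083 0.145834111790295
az -2.598116041221372 0.14580973222507895
center [0.61601567 0.28262174 0.01      ]
[[0.5783 0.2067 0.01  ]
 [0.5315 0.2813 0.01  ]
 [0.659  0.3592 0.01  ]
 [0.7049 0.2851 0.01  ]]
az -2.5866526169851256 0.14893460540432615
az -2.59286716939413 0.1494425278640388
red [[ 0.50106775 -0.35736549  0.06      ]]
white [[ 0.48037173 -0.33988396  0.06      ]]
blue [[ 0.47421684 -0.31276898  0.06      ]]
green [[ 0.48378123 -0.28709182  0.06      ]]
grip [[ 0.51916315 -0.31201127  0.098     ]]
s red [[ 0.49921275 -0.35918564  0.06      ]]
s blue [[ 0.47306603 -0.31455833  0.06      ]]
s green [[ 0.48223055 -0.28876993  0.06      ]]
[[ 0.57301825 -0.22114798  0.06      ]
 [ 0.60806994 -0.37246807  0.06      ]
 [ 0.47089157 -0.40493751  0.06      ]
 [ 0.43124582 -0.25699757  0.06      ]] [ 0.52080639 -0.31388778  0.06      ]
```

```bash
cat >> h.py <<'E'
LEAN=-2.588
PZ=np.array([np.sin(np.radians(25))*np.cos(LEAN),np.sin(np.radians(25))*np.sin(LEAN),np.cos(np.radians(25))])
TIP=np.array([.5704,.2537,.1478]); ROOT=TIP-.066*PZ
def down(yaw): return R.from_euler('xyz',[np.pi,0,yaw])
def tilt(xaz=LEAN+1.5*np.pi):  # tool x level at azimuth, tool z = -PZ
    x=np.array([np.cos(xaz),np.sin(xaz),0]); z=-PZ; y=np.cross(z,x); return R.from_matrix(np.c_[x,y,z])
def go(p,Rt=None):
    o=robot.get_obs(); R0=R.from_euler('xyz',o['ee_rot']); 
    if Rt is None: Rt=R0
    d=R0.inv().apply(np.array(p)-o['tool_pos'])*100; w=(R0.inv()*Rt).as_rotvec()
    print('t',round(o['time'],2),'tcp',o['tool_pos'].round(4),'q6',o['joint_positions'][5].round(2),'w',o['width'].round(4),'| shift',d.round(2),'rot',w.round(3))
E
python3 - <<'E'
from h import *
from scipy.optimize import least_squares
M=np.array([[.5002,-.3583],[.4737,-.3137],[.483,-.288]]); th=np.array([0,1.2,1.8])
r=least_squares(lambda v:(np.c_[v[0]+.046*np.cos(v[2]-th),v[1]+.046*np.sin(v[2]-th)]-M).ravel(),[.52,-.315,-1.9+0])
print(r.x,r.fun.round(4)); c=r.x[:2]; 
print('ptr now az',r.x[2]-.6,'grip yaw',r.x[2]-.6+np.pi)
go([*c,.2],down(r.x[2]-.6+np.pi)); print(ROOT,PZ)
E
```

```text
[ 0.5194559  -0.31639286 -2.00173073] [ 0.      0.0001 -0.0002  0.0001  0.0001 -0.0002]
ptr now az -2.6017307255609925 grip yaw 0.5398619280288006Traceback (most recent call last):
  File "<stdin>", line 7, in <module>
  File "h.py", line 50, in go
    print('t',round(o['time'],2),'tcp',o['tool_pos'].round(4),'q6',o['joint_positions'][5].round(2),'w',o['width'].round(4),'| shift',d.round(2),'rot',w.round(3))
                                                                                                        ^^^^^^^^^^^^^^^^
AttributeError: 'float' object has no attribute 'round'
```

```bash
sed -i "s/o\['width'\].round(4)/round(float(o['width']),4)/" h.py
python3 - <<'E'
from h import *
go([.5194,-.3160,.16],down(.54)); print(ROOT,PZ)
E
```

```text
t 0.1 tcp [0.1836 0.5179 0.2184] q6 -0.1 w 0.0943 | shift [-59.52 -67.36   5.96] rot [-1.000e-03  2.000e-03  2.261e+00]
[0.59412677 0.26836455 0.08798369] [-0.3594965  -0.22219015  0.90630779]
```

Emit:
apply_moves(moves=[[[-59.5,-67.4,1],[0,0,2.26],0.5],[[-59.5,-67.4,1],[0,0,2.26],0.5],[[-59.5,-67.4,1],[0,0,2.26],0.5],[[-59.5,-67.4,1],[0,0,2.26],0.5],[[-59.5,-67.4,1],[0,0,2.26],0.5],[[-59.5,-67.4,1],[0,0,2.26],0.5],[[-59.5,-67.4,1],[0,0,2.26],0.5],[[-59.5,-67.4,1],[0,0,2.26],0.5],[[-59.5,-67.4,1],[0,0,2.26],0.5],[[-59.5,-67.4,1],[0,0,2.26],0.5]])

```text
time: 0.93
tool_pos: [0.3392, 0.13, 0.2146]
ee_rot: [3.141, -0.0, 1.545]
wrist_force: [1.0, 0.2, 0.2]
width: 0.0474
```

```bash
cat > g.py <<'E'
import sys
from h import *
a=[float(x) for x in sys.argv[1:5]]
go(a[:3],tilt() if len(sys.argv)<5 else down(a[3]))
E
python3 g.py .5194 -.316 .16 .54
```

```text
t 0.93 tcp [0.3392 0.13   0.2146] q6 0.23 w 0.0474 | shift [-44.12  19.16   5.46] rot [ 0.    -0.     1.005]
```

Emit:
apply_moves(moves=[[[-44.1,19.2,3],[0,0,1.005],0.5],[[-44.1,19.2,3],[0,0,1.005],0.5],[[-44.1,19.2,3],[0,0,1.005],0.5],[[-44.1,19.2,3],[0,0,1.005],0.5],[[-44.1,19.2,3],[0,0,1.005],0.5],[[-44.1,19.2,3],[0,0,1.005],0.5],[[-44.1,19.2,3],[0,0,1.005],0.5],[[-44.1,19.2,3],[0,0,1.005],0.5],[[-44.1,19.2,3],[0,0,1.005],0.5],[[-44.1,19.2,3],[0,0,1.005],0.5]])

```text
time: 1.77
tool_pos: [0.4977, -0.2547, 0.188]
ee_rot: [-3.14, 0.0, 0.545]
wrist_force: [0.3, 1.1, 0.1]
width: 0.0472
```

```bash
python3 g.py .5194 -.316 .16 .54
```

```text
t 1.77 tcp [ 0.4977 -0.2547  0.188 ] q6 0.45 w 0.0472 | shift [-1.32  6.37  2.8 ] rot [-0.001  0.     0.005]
```

Emit:
apply_moves(moves=[[[-1.3,6.4,2.8],[0,0,0],0.5],[[-1.3,6.4,2.8],[0,0,0],0.5],[[-1.3,6.4,2.8],[0,0,0],0.5],[[-1.3,6.4,2.8],[0,0,0],0.5],[[-1.3,6.4,5],[0,0,0],0.5],[[-1.3,6.4,5],[0,0,0],0.5],[[-1.3,6.4,5],[0,0,0],0.5],[[-1.3,6.4,5],[0,0,0],0.5],[[-1.3,6.4,5],[0,0,0],0.5],[[-1.3,6.4,5],[0,0,0],0.5]])

```text
time: 2.6
tool_pos: [0.5203, -0.314, 0.1405]
ee_rot: [3.139, -0.001, 0.546]
wrist_force: [-1.1, -0.1, -0.3]
width: 0.0471
```

```bash
python3 g.py .5194 -.316 .088 .54
python3 - <<'E'
from h import *
t=optics.snapshot('top');s=optics.snapshot('scene')
crop('top',t,300,150,440,250,5,'t_1'); crop('scene',s,110,120,250,260,5,'s_1')
E
```

```text
t 2.6 tcp [ 0.5203 -0.314   0.1405] q6 0.39 w 0.0471 | shift [-0.19  0.12  5.25] rot [ 0.002 -0.001  0.006]
```

View pics/s_1.png

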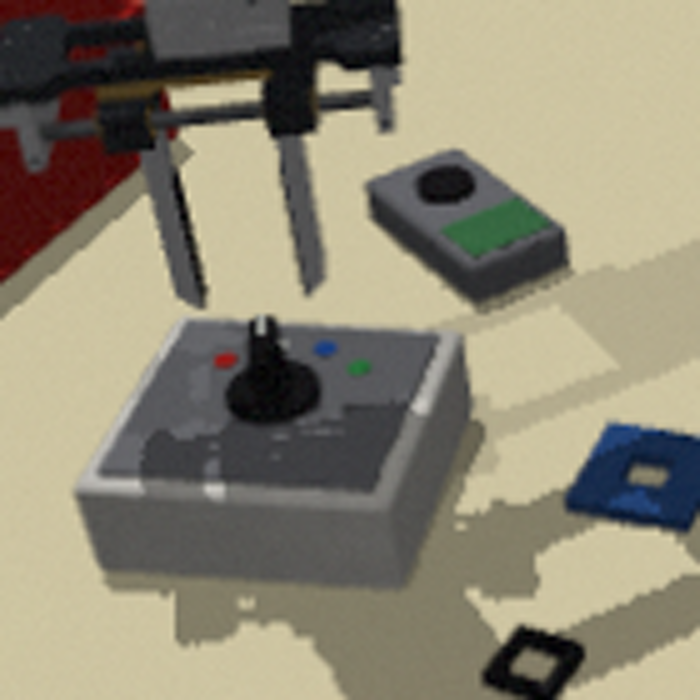

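Emit:
apply_moves(moves=[[[-0.2,0.1,5.2],[0,0,0],0.5],[[-0.2,0.1,5.2],[0,0,0],0.5],[[-0.2,0.1,5.2],[0,0,0],0.5],[[-0.2,0.1,5.2],[0,0,0],0],[[-0.2,0.1,5.2],[0,0,0],0],[[-0.2,0.1,5.2],[0,0,0],0],[[-0.2,0.1,5.2],[0,0,0],0],[[-0.2,0.1,5.2],[0,0,0],0],[[-0.2,0.1,5.2],[0,0,0],0],[[-0.2,0.1,5.2],[0,0,0],0]])

```text
time: 3.53
tool_pos: [0.5194, -0.3172, 0.0876]
ee_rot: [3.138, -0.001, 0.545]
wrist_force: [2.1, -2.9, 0.1]
width: 0.0135
```

```bash
python3 g.py .5194 -.316 .088 .54;python3 -c "
from h import *
print(robot.get_obs()['wrist_force'],robot.get_obs()['wrist_torque'])"
```

```text
t 3.53 tcp [ 0.5194 -0.3172  0.0876] q6 0.38 w 0.0135 | shift [ 0.06 -0.1  -0.04] rot [ 0.003 -0.001  0.005]
[ 2.10899546 -2.92264728  0.10457014] [-0.58603442 -0.24921154 -0.02312813]
```

Emit:
apply_moves(moves=[[[0,0,0],[0,0,-0.12],0],[[0,0,0],[0,0,-0.24],0],[[0,0,0],[0,0,-0.36],0],[[0,0,0],[0,0,-0.48],0],[[0,0,0],[0,0,-0.6],0],[[0,0,0],[0,0,-0.6],0],[[0,0,0],[0,0,-0.6],0],[[0,0,0],[0,0,-0.6],0],[[0,0,0],[0,0,-0.6],0],[[0,0,0],[0,0,-0.6],0]])

```text
time: 4.37
tool_pos: [0.5189, -0.3177, 0.0873]
ee_rot: [3.139, 0.002, 1.14]
wrist_force: [1.6, -5.4, -0.9]
width: 0.0224
```

Emit:
apply_moves(moves=[[[0,0,0],[0,0,0],0.3],[[0,0,0],[0,0,0],0.3],[[0,0,0],[0,0,0],0.4],[[0,0,0],[0,0,0],0.4],[[0,0,-3],[0,0,0],0.5],[[0,0,-6],[0,0,0],0.5],[[0,0,-10],[0,0,0],1],[[0,0,-10],[0,0,0],1],[[0,0,-10],[0,0,0],1],[[0,0,-10],[0,0,0],1]])

```text
time: 5.2
tool_pos: [0.5184, -0.315, 0.1863]
ee_rot: [-3.14, -0.001, 1.146]
wrist_force: [0.4, 1.0, -1.2]
width: 0.0702
```

```bash
python3 g.py .4557 -.1393 .15 .0855
python3 - <<'E'
from h import *
s=optics.snapshot('scene')
crop('scene',s,110,120,250,260,5,'s_2')
for n in ('top','scene'):
    for k,v in rects(n,optics.snapshot(n)).items(): print(n,k,v)
E
```

```text
t 5.2 tcp [ 0.5184 -0.315   0.1863] q6 -0.22 w 0.0702 | shift [ 13.42 -12.95   3.67] rot [-0.002 -0.     1.061]
top w68 [[456.0, -139.3, 61.0, 60.7, 3.9]]
top w60 [[588.1, -13.2, 59.3, 59.2, 37.4]]
top w52 [[460.0, 9.2, 50.3, 48.1, 45.3]]
scene w68 [[458.8, -138.6, 73.8, 68.5, 4.1]]
scene w60 [[591.2, -12.9, 65.6, 59.9, 36.9]]
scene w52 [[463.2, 9.9, 60.0, 54.7, 42.7]]
scene w36 [[605.2, -133.7, 39.4, 40.4, 84.7]]
```

View pics/s_2.png

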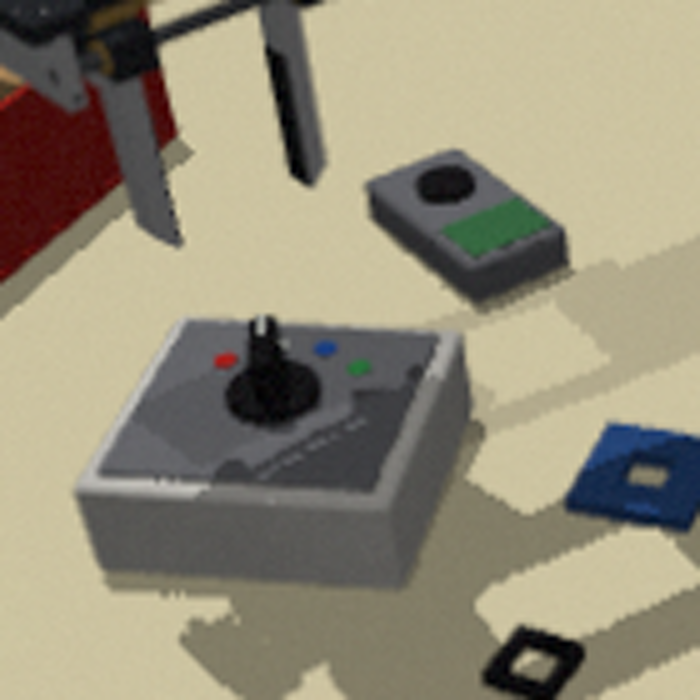

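```bash
python3 g.py .5194 -.316 .086 .54
```

```text
t 5.35 tcp [ 0.5177 -0.315   0.1844] q6 -0.22 w 0.0822 | shift [-0.04  0.24  9.83] rot [-0.005 -0.     0.606]
```

Emit:
apply_moves(moves=[[[0,0.1,3],[0,0,0.606],0.5],[[0,0.1,3],[0,0,0.606],0.5],[[0,0.1,3],[0,0,0.606],0.5],[[0,0.1,3],[0,0,0.606],0.5],[[0,0.1,3],[0,0,0.606],0.5],[[0,0.1,4],[0,0,0.606],0.4],[[0,0.1,7],[0,0,0.606],0.4],[[0,0.1,9.8],[0,0,0.606],0.4],[[0,0.1,9.8],[0,0,0.606],0.4],[[0,0.1,9.8],[0,0,0.606],0.3]])

```text
time: 6.18
tool_pos: [0.5183, -0.3154, 0.0861]
ee_rot: [-3.137, 0.002, 0.542]
wrist_force: [-0.5, 0.6, 0.1]
width: 0.0337
```

Emit:
apply_moves(moves=[[[0,0,0],[0,0,0],0],[[0,0,0],[0,0,0],0],[[0,0,0],[0,0,0],0],[[0,0,0],[0,0,0],0],[[0,0,0],[0,0,0],0],[[0,0,0],[0,0,0],0],[[0,0,0],[0,0,-0.06],0],[[0,0,0],[0,0,-0.12],0],[[0,0,0],[0,0,-0.18],0],[[0,0,0],[0,0,-0.24],0]])

```text
time: 7.02
tool_pos: [0.5194, -0.3172, 0.0888]
ee_rot: [3.141, 0.001, 0.78]
wrist_force: [1.2, -3.1, -1.8]
width: 0.0155
```

Emit:
apply_moves(moves=[[[0,0,0],[0,0,-0.06],0],[[0,0,0],[0,0,-0.12],0],[[0,0,0],[0,0,-0.18],0],[[0,0,0],[0,0,-0.24],0],[[0,0,0],[0,0,-0.3],0],[[0,0,0],[0,0,-0.36],0],[[0,0,0],[0,0,-0.4],0],[[0,0,0],[0,0,-0.42],0],[[0,0,0],[0,0,-0.42],0],[[0,0,0],[0,0,-0.42],0]])

```text
time: 7.85
tool_pos: [0.5193, -0.3173, 0.0886]
ee_rot: [3.141, 0.001, 1.197]
wrist_force: [1.6, -5.0, -4.2]
width: 0.022
```

Run:
```python
from h import *
o=robot.get_obs(); print(o['wrist_torque'],o['joint_torque'])
s=optics.snapshot('scene');t=optics.snapshot('top')
crop('scene',s,120,120,240,240,6,'s_3');crop('top',t,320,150,440,250,6,'t_3')
```

```text
[-0.91290918 -0.20218235 -1.44747343] [  3.44562314 -42.91537285 -28.84462774   0.80141891   1.42651565
  -1.48429971]
```

View pics/s_3.png

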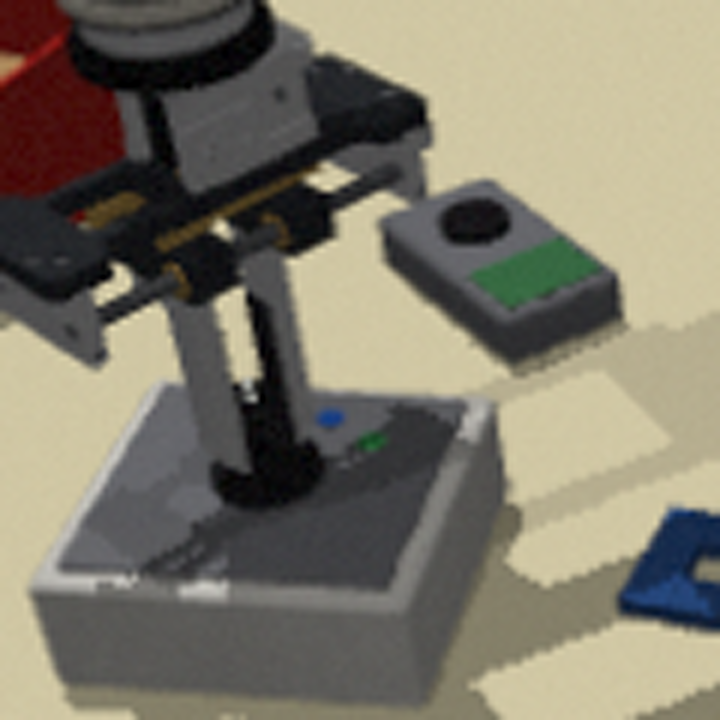

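View pics/t_3.png

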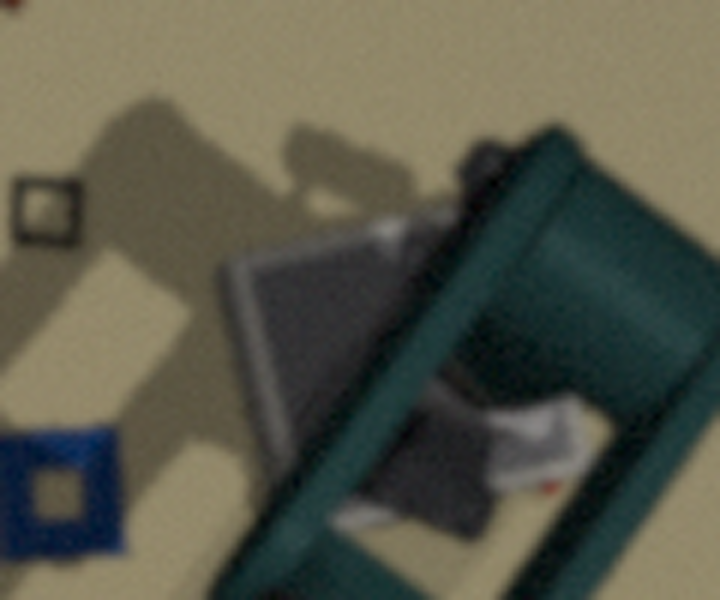

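Run:
```python
from h import *
c=np.array([.5194,-.3160])
for th in (-.05,0,.2,.4,.6):
    a=-2.002-th
    for r,z in((.0,.098),(.021,.098),(-.021,.098),(.046,.061)):
        P=[*(c+r*np.array([np.cos(a),np.sin(a)])),z]
        print(th,r,((proj('scene',P)[0]-[120,120])*6).round(0),((proj('top',P)[0]-[300,150])*5).round(0))
t=cv2.imread('pics/top0.png')[:,:,::-1]; crop('top',t,365,185,415,240,12,'t_4')
s=cv2.imread('pics/scene0.png')[:,:,::-1]; crop('scene',s,145,175,190,210,16,'s_4')
s=optics.snapshot('scene');crop('scene',s,145,170,190,210,16,'s_5')
```

```text
-0.05 0.0 [252. 404.] [457. 298.]
-0.05 0.021 [222. 385.] [489. 311.]
-0.05 -0.021 [283. 423.] [424. 284.]
-0.05 0.046 [204. 433.] [514. 331.]
0 0.0 [252. 404.] [457. 298.]
0 0.021 [224. 384.] [488. 313.]
0 -0.021 [281. 424.] [425. 283.]
0 0.046 [209. 431.] [512. 334.]
0.2 0.0 [252. 404.] [457. 298.]
0.2 0.021 [233. 380.] [485. 319.]
0.2 -0.021 [271. 428.] [428. 277.]
0.2 0.046 [228. 422.] [505. 347.]
0.4 0.0 [252. 404.] [457. 298.]
0.4 0.021 [243. 377.] [480. 324.]
0.4 -0.021 [262. 431.] [433. 271.]
0.4 0.046 [248. 416.] [495. 359.]
0.6 0.0 [252. 404.] [457. 298.]
0.6 0.021 [253. 376.] [475. 328.]
0.6 -0.021 [251. 433.] [438. 267.]
0.6 0.046 [269. 413.] [483. 368.]
```

View pics/t_4.png

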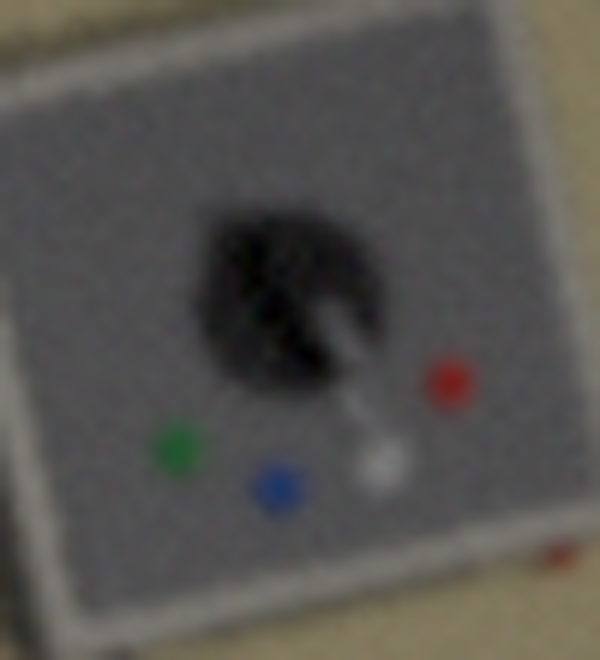

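View pics/s_4.png

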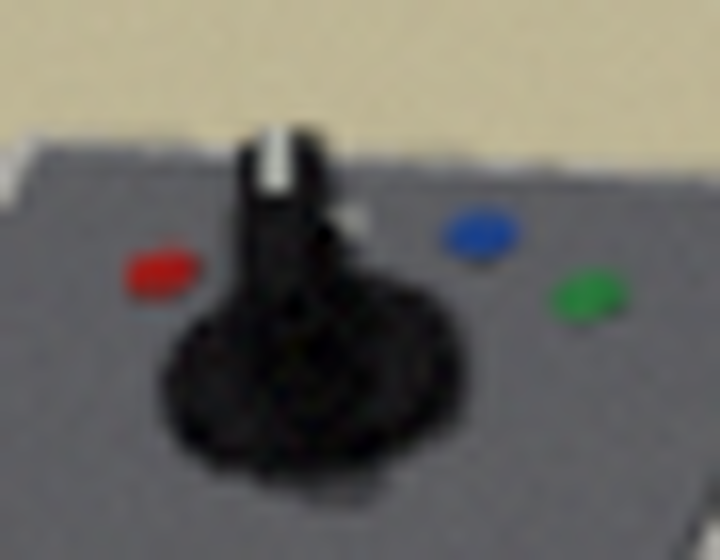

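View pics/s_5.png

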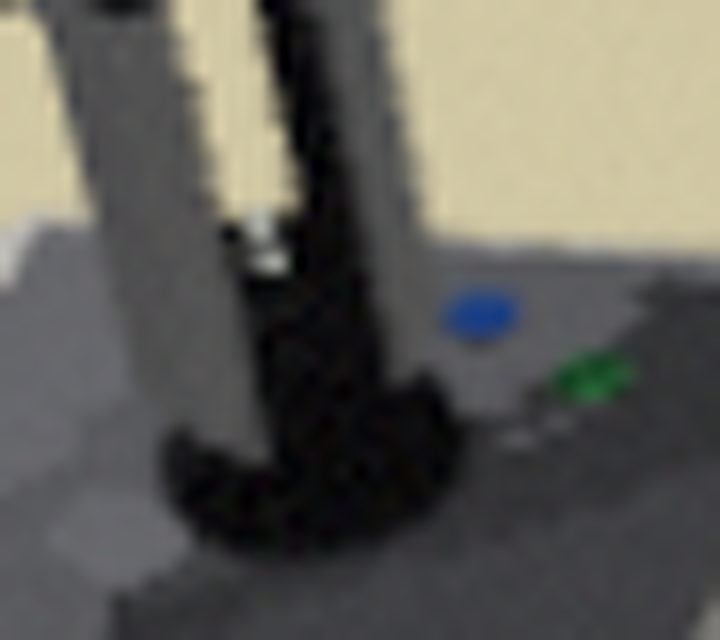

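Emit:
apply_moves(moves=[[[0,0,0],[0,0,0],0],[[0,0,0],[0,0,0],0],[[0,0,0],[0,0,0],0],[[0,0,0],[0,0,0],0],[[0,0,0],[0,0,0],0],[[0,0,0],[0,0,0],0],[[0,0,0],[0,0,0],0],[[0,0,0],[0,0,0],0],[[0,0,0],[0,0,0],0],[[0,0,0],[0,0,0],0]])

```text
time: 8.83
tool_pos: [0.5194, -0.3173, 0.0887]
ee_rot: [3.141, 0.001, 1.198]
wrist_force: [2.4, -4.1, -5.2]
width: 0.0219
```

Run:
```python
from h import *
o=robot.get_obs(); print(o['wrist_torque'],o['wrist_force'],o['width'],o['tool_pos'],o['ee_rot'])
R0=R.from_euler('xyz',o['ee_rot'])
for y in (-.011,-.018,.011,.018):
  for x in (-.008,.008): print(x,y,((proj('scene',o['tool_pos']+R0.apply([x,y,.014]))[0]-[145,170])*16).round(0))
for a in np.arange(0,6.28,1): print(((proj('scene',[.5194+.024*np.cos(a),-.316+.024*np.sin(a),.068])[0]-[145,170])*16).round(0))
```

```text
[-0.89532446 -0.19964274 -1.44208324] [ 2.44200585 -4.07515281 -5.24093578] 0.021869144482352068 [ 0.51938695 -0.31729226  0.08868066] [3.14108059e+00 1.16801621e-03 1.19751476e+00]
-0.008 -0.011 [318. 345.]
0.008 -0.011 [379. 383.]
-0.008 -0.018 [353. 325.]
0.008 -0.018 [415. 363.]
-0.008 0.011 [205. 408.]
0.008 0.011 [266. 447.]
-0.008 0.018 [168. 428.]
0.008 0.018 [230. 468.]
[225. 518.]
[374. 503.]
[459. 422.]
[404. 351.]
[262. 353.]
[159. 427.]
[191. 506.]
```

Emit:
apply_moves(moves=[[[0,0,0],[0,0,0.06],0],[[0,0,0],[0,0,0.12],0],[[0,0,0],[0,0,0.18],0],[[0,0,0],[0,0,0.24],0],[[0,0,0],[0,0,0.3],0],[[0,0,0],[0,0,0.36],0],[[0,0,0],[0,0,0.36],0],[[0,0,0],[0,0,0.36],0],[[0,0,0],[0,0,0.36],0],[[0,0,0],[0,0,0.36],0]])

```text
time: 9.67
tool_pos: [0.5205, -0.3164, 0.0888]
ee_rot: [3.14, -0.001, 0.842]
wrist_force: [3.3, -4.1, -4.0]
width: 0.0174
```

```bash
cat > st.py <<'E'
from h import *
o=robot.get_obs(); print(round(o['time'],2),'T',o['wrist_torque'].round(2),'F',o['wrist_force'].round(1),'w',round(float(o['width']),4),'p',o['tool_pos'].round(4),'r',o['ee_rot'].round(3),'q',o['joint_positions'].round(2))
E
python3 st.py
```

```text
9.67 T [-0.75 -0.49 -0.27] F [ 3.3 -4.1 -4. ] w 0.0174 p [ 0.5205 -0.3164  0.0888] r [ 3.14e+00 -1.00e-03  8.42e-01] q [-0.64  0.27  1.42  0.    1.45  0.09]
```

Emit:
apply_moves(moves=[[[0,0,0],[0,0,0.06],0],[[0,0,0],[0,0,0.12],0],[[0,0,0],[0,0,0.18],0],[[0,0,0],[0,0,0.24],0],[[0,0,0],[0,0,0.3],0],[[0,0,0],[0,0,0.3],0],[[0,0,0],[0,0,0.3],0],[[0,0,0],[0,0,0.3],0],[[0,0,0],[0,0,0.3],0],[[0,0,0],[0,0,0.3],0]])

```text
time: 10.5
tool_pos: [0.5214, -0.316, 0.0892]
ee_rot: [3.139, -0.003, 0.543]
wrist_force: [5.8, -4.7, -4.1]
width: 0.0138
```

```bash
python3 st.py
```

```text
10.5 T [-0.53 -0.85  0.03] F [ 5.8 -4.7 -4.1] w 0.0138 p [ 0.5214 -0.316   0.0892] r [ 3.139e+00 -3.000e-03  5.430e-01] q [-0.64  0.27  1.42  0.    1.45  0.39]
```

Emit:
apply_moves(moves=[[[0,0,0],[0,0,0.06],0],[[0,0,0],[0,0,0.12],0],[[0,0,0],[0,0,0.18],0],[[0,0,0],[0,0,0.24],0],[[0,0,0],[0,0,0.3],0],[[0,0,0],[0,0,0.3],0],[[0,0,0],[0,0,0.3],0],[[0,0,0],[0,0,0.3],0],[[0,0,0],[0,0,0.3],0],[[0,0,0],[0,0,0.3],0]])

```text
time: 11.33
tool_pos: [0.5217, -0.3161, 0.0893]
ee_rot: [3.139, -0.004, 0.246]
wrist_force: [5.9, -1.9, -5.0]
width: 0.0157
```

```bash
python3 st.py
```

```text
11.33 T [-0.68 -1.02  0.92] F [ 5.9 -1.9 -5. ] w 0.0157 p [ 0.5217 -0.3161  0.0893] r [ 3.139 -0.004  0.246] q [-0.64  0.27  1.42  0.    1.45  0.69]
```

Run:
```python
from h import *
s=optics.snapshot('scene');crop('scene',s,140,165,190,205,15,'s_6')
```

```text
(no output)
```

View pics/s_6.png

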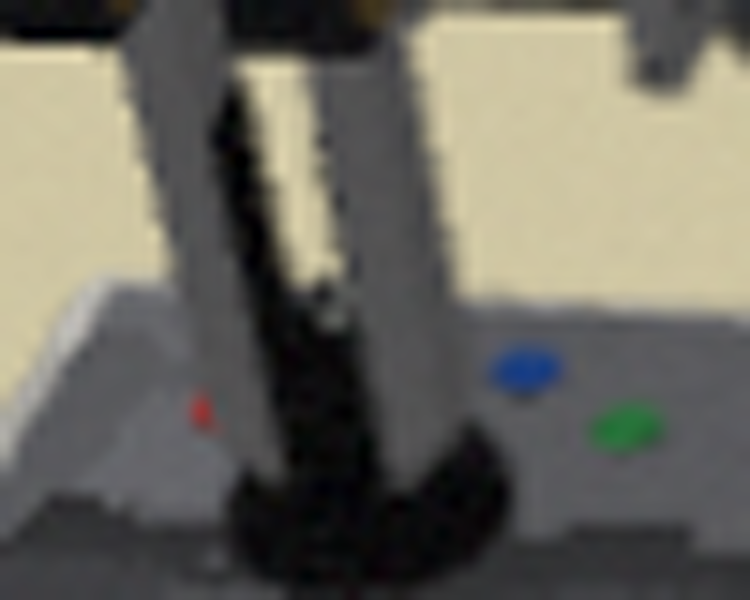

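Emit:
apply_moves(moves=[[[0,0,-0.4],[0,0,0],0.19],[[0,0,-0.4],[0,0,0],0.19],[[0,0,-0.4],[0,0,-0.12],0.19],[[0,0,-0.4],[0,0,-0.24],0.19],[[0,0,-0.4],[0,0,-0.3],0.19],[[0,0,-0.4],[0,0,-0.3],0.19],[[0,0,-0.4],[0,0,-0.3],0.19],[[0,0,-0.4],[0,0,-0.3],0.19],[[0,0,-0.4],[0,0,-0.3],0.19],[[0,0,-0.4],[0,0,-0.3],0.19]])

```text
time: 12.22
tool_pos: [0.5195, -0.3162, 0.093]
ee_rot: [-3.141, -0.0, 0.54]
wrist_force: [0.7, -0.0, -0.8]
width: 0.0179
```

```bash
python3 st.py; python3 g.py .5194 -.316 .09 .54
```

```text
12.22 T [0.   0.17 0.01] F [ 0.7 -0.  -0.8] w 0.0179 p [ 0.5195 -0.3162  0.093 ] r [-3.141 -0.     0.54 ] q [-0.64  0.27  1.41  0.    1.46  0.39]
t 12.22 tcp [ 0.5195 -0.3162  0.093 ] q6 0.39 w 0.0179 | shift [ 0.   -0.02  0.3 ] rot [-0. -0. -0.]
```

Emit:
apply_moves(moves=[[[0,0,0],[0,0,-0.06],0.19],[[0,0,0],[0,0,-0.12],0.19],[[0,0,0],[0,0,-0.18],0.19],[[0,0,0],[0,0,-0.24],0.19],[[0,0,0],[0,0,-0.3],0.19],[[0,0,0],[0,0,-0.36],0.19],[[0,0,0],[0,0,-0.42],0.19],[[0,0,0],[0,0,-0.48],0.19],[[0,0,0],[0,0,-0.48],0.19],[[0,0,0],[0,0,-0.48],0.19]])

```text
time: 13.05
tool_pos: [0.5187, -0.3178, 0.0928]
ee_rot: [3.141, 0.002, 1.016]
wrist_force: [-2.0, -4.1, 0.3]
width: 0.0193
```

```bash
python3 st.py
python3 - <<'E'
from h import *
s=optics.snapshot('scene');crop('scene',s,140,165,190,205,15,'s_7')
E
```

```text
13.05 T [-0.88  0.48 -0.85] F [-2.  -4.1  0.3] w 0.0193 p [ 0.5187 -0.3178  0.0928] r [3.141e+00 2.000e-03 1.016e+00] q [-0.64  0.27  1.41 -0.    1.46 -0.09]
```

View pics/s_7.png

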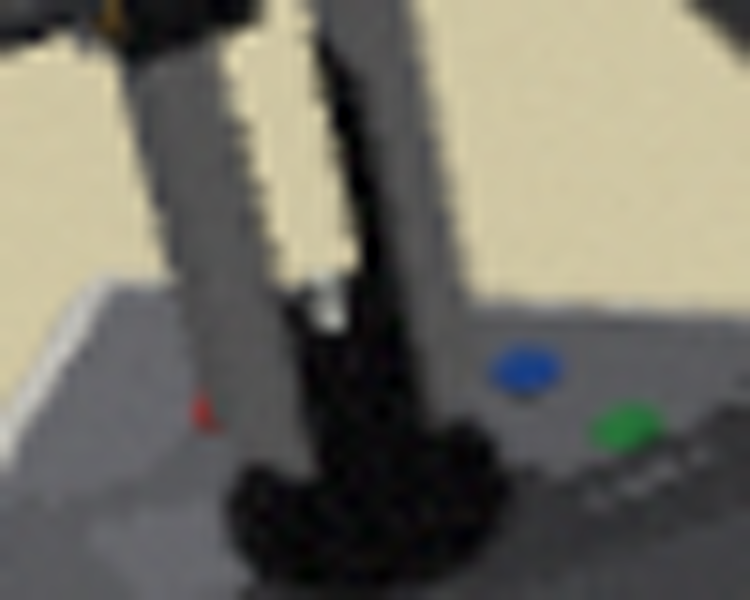

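Run:
```python
from h import *
for nm,p,yaw,w in(('s6',[.5217,-.3161,.0893],.246,.0157),('s7',[.5187,-.3178,.0928],1.016,.0193)):
  for z in(.014,-.04):
   for y in (-w/2,w/2):
    print(nm,z,y,[list(((proj('scene',p+down(yaw).apply([x,y,z]))[0]-[140,165])*15).round(0)) for x in(-.008,.008)])
```

```text
s6 0.014 -0.00785 [[np.float64(407.0), np.float64(426.0)], [np.float64(378.0), np.float64(483.0)]]
s6 0.014 0.00785 [[np.float64(317.0), np.float64(421.0)], [np.float64(287.0), np.float64(478.0)]]
s6 -0.04 -0.00785 [[np.float64(349.0), np.float64(161.0)], [np.float64(318.0), np.float64(216.0)]]
s6 -0.04 0.00785 [[np.float64(256.0), np.float64(157.0)], [np.float64(224.0), np.float64(212.0)]]
s7 0.014 -0.00965 [[np.float64(375.0), np.float64(380.0)], [np.float64(418.0), np.float64(423.0)]]
s7 0.014 0.00965 [[np.float64(271.0), np.float64(423.0)], [np.float64(313.0), np.float64(467.0)]]
s7 -0.04 -0.00965 [[np.float64(316.0), np.float64(115.0)], [np.float64(360.0), np.float64(157.0)]]
s7 -0.04 0.00965 [[np.float64(208.0), np.float64(157.0)], [np.float64(251.0), np.float64(200.0)]]
```

Emit:
apply_moves(moves=[[[0,0,0],[0,0,-0.06],0.19],[[0,0,0],[0,0,-0.12],0.19],[[0,0,0],[0,0,-0.18],0.19],[[0,0,0],[0,0,-0.24],0.19],[[0,0,0],[0,0,-0.3],0.19],[[0,0,0],[0,0,-0.3],0.19],[[0,0,0],[0,0,-0.3],0.19],[[0,0,0],[0,0,-0.3],0.19],[[0,0,0],[0,0,-0.3],0.19],[[0,0,0],[0,0,-0.3],0.19]])

```text
time: 13.93
tool_pos: [0.5192, -0.3174, 0.0928]
ee_rot: [3.142, 0.002, 1.316]
wrist_force: [-0.9, -4.6, -0.6]
width: 0.0252
```

```bash
python3 st.py
python3 - <<'E'
from h import *
s=optics.snapshot('scene');crop('scene',s,140,165,190,205,15,'s_8')
E
```

```text
13.93 T [-1.09  0.49 -1.58] F [-0.9 -4.6 -0.6] w 0.0252 p [ 0.5192 -0.3174  0.0928] r [3.142e+00 2.000e-03 1.316e+00] q [-0.64  0.27  1.41 -0.    1.46 -0.39]
```

View pics/s_8.png

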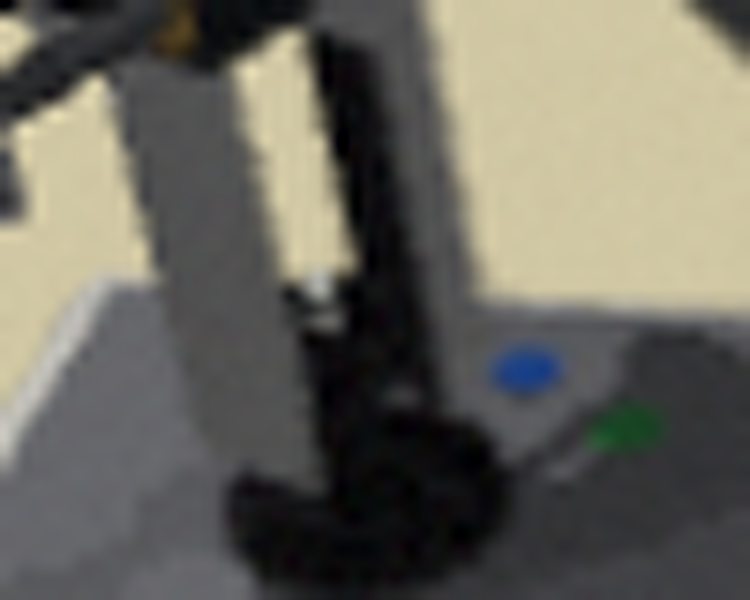

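Emit:
apply_moves(moves=[[[0,0,0.2],[0,0,0.12],0.22],[[0,0,0.2],[0,0,0.24],0.22],[[0,0,0.2],[0,0,0.36],0.22],[[0,0,0.2],[0,0,0.48],0.22],[[0,0,0.2],[0,0,0.6],0.22],[[0,0,0.2],[0,0,0.72],0.22],[[0,0,0.2],[0,0,0.776],0.22],[[0,0,0.2],[0,0,0.776],0],[[0,0,0.2],[0,0,0.776],0],[[0,0,0.2],[0,0,0.776],0]])

```text
time: 14.82
tool_pos: [0.5209, -0.3163, 0.091]
ee_rot: [3.14, -0.002, 0.546]
wrist_force: [4.4, -2.7, -2.6]
width: 0.0137
```

Emit:
apply_moves(moves=[[[0,0,0],[0,0,0],0],[[0,0,0],[0,0,0.08],0],[[0,0,0],[0,0,0.16],0],[[0,0,0],[0,0,0.24],0],[[0,0,0],[0,0,0.32],0],[[0,0,0],[0,0,0.4],0],[[0,0,0],[0,0,0.48],0],[[0,0,0],[0,0,0.56],0],[[0,0,0],[0,0,0.6],0],[[0,0,0],[0,0,0.6],0]])

```text
time: 15.65
tool_pos: [0.5207, -0.3165, 0.0911]
ee_rot: [3.141, -0.002, -0.053]
wrist_force: [4.3, -2.9, -3.2]
width: 0.0221
```

```bash
python3 st.py
python3 - <<'E'
from h import *
s=optics.snapshot('scene');crop('scene',s,140,165,190,205,15,'s_9')
E
```

```text
15.65 T [-0.59 -0.75  0.73] F [ 4.3 -2.9 -3.2] w 0.0221 p [ 0.5207 -0.3165  0.0911] r [ 3.141e+00 -2.000e-03 -5.300e-02] q [-0.64  0.27  1.41  0.    1.45  0.98]
```

View pics/s_9.png

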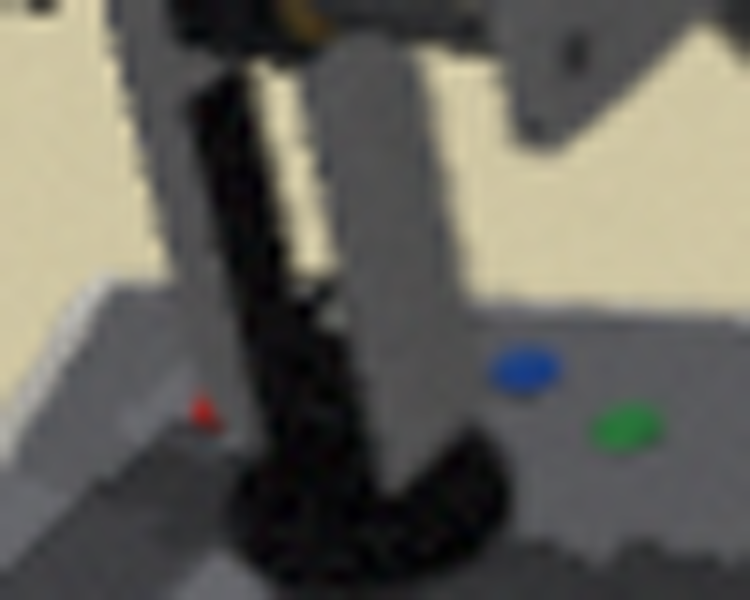

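Run:
```python
from h import *
P=onz('scene',[[166.9,191.2],[165,189]],.062); print(P)
for p in P:
  d=p[:2]-[.5194,-.316]; print(np.hypot(*d),np.arctan2(d[1],d[0]),-2.002-np.arctan2(d[1],d[0]))
```

```text
[[ 0.48882385 -0.32793556  0.062     ]
 [ 0.48187449 -0.33795184  0.062     ]]
0.03282314595533997 -2.769428200812147 0.7674282008121471
0.04347467080902239 -2.612287044546335 0.6102870445463351
```

Emit:
apply_moves(moves=[[[0,0,0],[0,0,-0.12],0.5],[[0,0,0],[0,0,-0.24],0.5],[[0,0,0],[0,0,-0.36],0.5],[[0,0,0],[0,0,-0.48],0.5],[[0,0,0],[0,0,-0.6],0.5],[[0,0,0],[0,0,-0.6],0.5],[[0,0,0],[0,0,-0.6],0.5],[[0,0,0],[0,0,-0.6],0.5],[[0,0,0],[0,0,-0.6],0.5],[[0,0,0],[0,0,-0.6],0.5]])

```text
time: 16.53
tool_pos: [0.5194, -0.3163, 0.0909]
ee_rot: [-3.141, 0.0, 0.543]
wrist_force: [-0.2, -0.2, 0.3]
width: 0.0471
```

```bash
python3 st.py; python3 g.py .5194 -.316 .09 .54
```

```text
16.53 T [-0.05  0.11 -0.02] F [-0.2 -0.2  0.3] w 0.0471 p [ 0.5194 -0.3163  0.0909] r [-3.141  0.     0.543] q [-0.64  0.27  1.41  0.    1.46  0.39]
t 16.53 tcp [ 0.5194 -0.3163  0.0909] q6 0.39 w 0.0471 | shift [ 0.02 -0.02  0.09] rot [-0.001  0.     0.003]
```

Emit:
apply_moves(moves=[[[-1.3,0,0],[0,0,0],0.5],[[-1.3,0.6,0],[0,0,0],0.5],[[-1.3,1.0,0],[0,0,0],0.5],[[-1.3,1.3,0],[0,0,0],0.5],[[-1.3,1.5,0],[0,0,0],0.5],[[-1.3,1.6,0],[0,0,0],0.5],[[-1.3,1.7,0],[0,0,0],0.5],[[-1.3,1.8,0],[0,0,0],0.5],[[-1.3,1.9,0],[0,0,0],0.5],[[-1.3,1.9,0],[0,0,0],0.5]])

```text
time: 17.37
tool_pos: [0.5174, -0.338, 0.0907]
ee_rot: [-3.138, 0.0, 0.544]
wrist_force: [-2.7, 3.2, 1.1]
width: 0.0468
```

```bash
python3 st.py
python3 - <<'E'
from h import *
s=optics.snapshot('scene');crop('scene',s,140,165,190,205,15,'s_10')
E
```

```text
17.37 T [0.72 0.71 0.02] F [-2.7  3.2  1.1] w 0.0468 p [ 0.5174 -0.338   0.0907] r [-3.138  0.     0.544] q [-0.67  0.3   1.38  0.    1.47  0.36]
```

View pics/s_10.png

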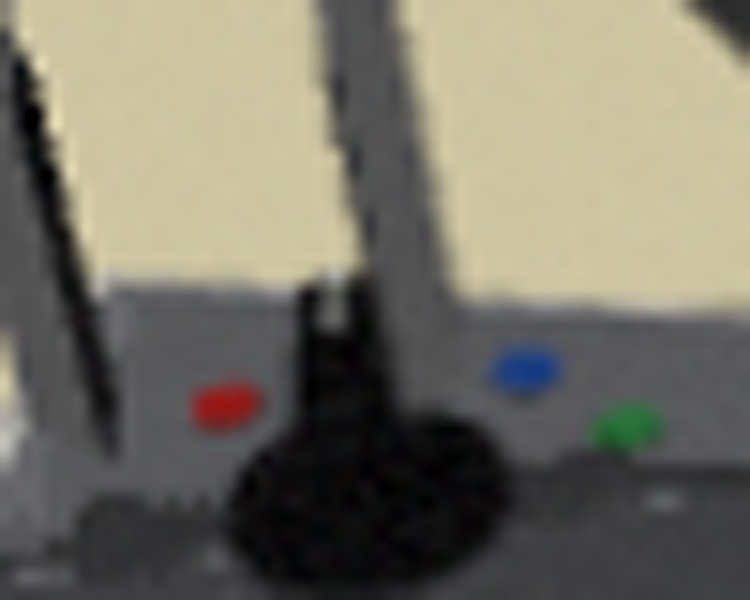

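Contact is just made (4 N); the bar at (335,310) has not moved. Push further in small steps.

Emit:
apply_moves(moves=[[[0,0.1,0],[0,0,0],0.5],[[0,0.2,0],[0,0,0],0.5],[[0,0.3,0],[0,0,0],0.5],[[0,0.3,0],[0,0,0],0.5],[[0,0.3,0],[0,0,0],0.5],[[0,0.3,0],[0,0,0],0.5],[[0,0.3,0],[0,0,0],0.5],[[0,0.3,0],[0,0,0],0.5],[[0,0.3,0],[0,0,0],0.5],[[0,0.3,0],[0,0,0],0.5]])

```text
time: 18.25
tool_pos: [0.5175, -0.3383, 0.0905]
ee_rot: [-3.132, 0.001, 0.545]
wrist_force: [-6.9, 8.9, 5.9]
width: 0.0472
```

```bash
python3 st.py
python3 - <<'E'
from h import *
s=optics.snapshot('scene');crop('scene',s,140,165,190,205,15,'s_11')
E
```

```text
18.25 T [1.73 1.45 0.03] F [-6.9  8.9  5.9] w 0.0472 p [ 0.5175 -0.3383  0.0905] r [-3.132e+00  1.000e-03  5.450e-01] q [-0.67  0.3   1.38  0.    1.47  0.35]
```

View pics/s_11.png

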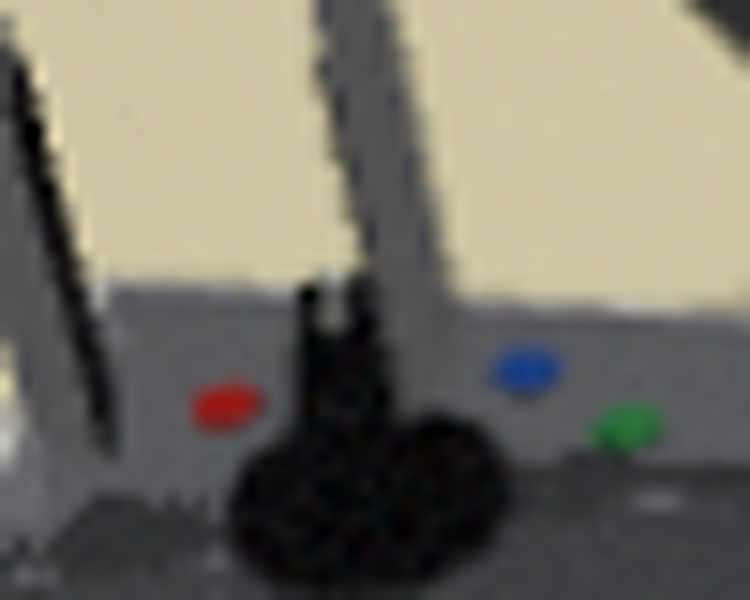

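Emit:
apply_moves(moves=[[[0,0.1,0],[0,0,0],0.5],[[0,0.2,0],[0,0,0],0.5],[[0,0.3,0],[0,0,0],0.5],[[0,0.4,0],[0,0,0],0.5],[[0,0.5,0],[0,0,0],0.5],[[0,0.5,0],[0,0,0],0.5],[[0,0.5,0],[0,0,0],0.5],[[0,0.5,0],[0,0,0],0.5],[[0,0.5,0],[0,0,0],0.5],[[0,0.5,0],[0,0,0],0.5]])

```text
time: 19.13
tool_pos: [0.5178, -0.3387, 0.0903]
ee_rot: [-3.121, 0.002, 0.546]
wrist_force: [-12.7, 16.8, 11.5]
width: 0.0472
```

```bash
python3 st.py
python3 - <<'E'
from h import *
s=optics.snapshot('scene');crop('scene',s,140,165,190,205,15,'s_12')
E
```

```text
19.13 T [3.35 2.6  0.13] F [-12.7  16.8  11.5] w 0.0472 p [ 0.5178 -0.3387  0.0903] r [-3.121e+00  2.000e-03  5.460e-01] q [-0.67  0.31  1.37  0.    1.48  0.35]
```

View pics/s_12.png

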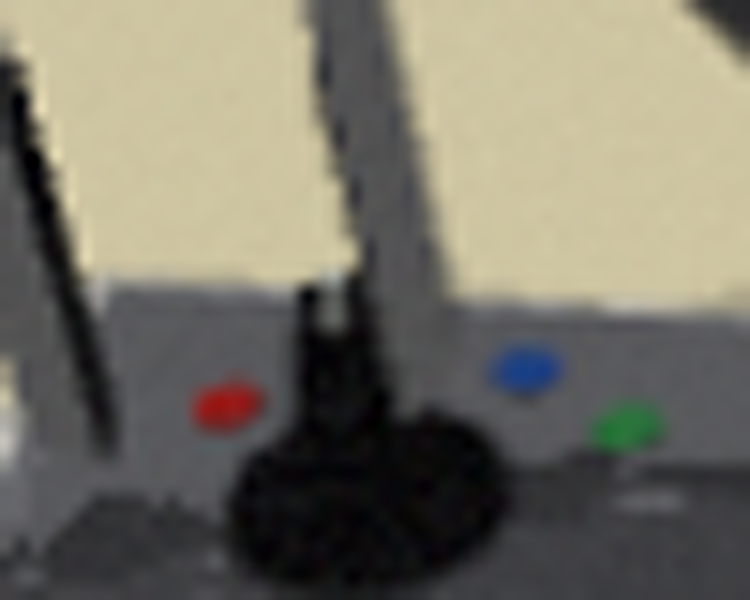

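Emit:
apply_moves(moves=[[[0,-0.8,0],[0,0,0],0.5],[[0,-2.2,0],[0,0,0],0.5],[[1.3,-2.7,0],[0,0,0],0.5],[[1.3,-2.7,-8],[0,0,0],0.5],[[1.3,-2.7,-8],[0,0,0],0.5],[[1.3,-2.7,-12],[0,0,0],0.5],[[1.3,-2.7,-12],[0,0,0],0.5],[[1.3,-2.7,-12],[0,0,0],0.5],[[1.3,-2.7,-12],[0,0,0],0.5],[[1.3,-2.7,-12],[0,0,0],0.5]])

```text
time: 20.02
tool_pos: [0.5192, -0.3159, 0.2085]
ee_rot: [-3.138, 0.001, 0.544]
wrist_force: [0.1, -0.3, -0.3]
width: 0.0471
```

```bash
python3 st.py
python3 - <<'E'
from h import *
s=optics.snapshot('scene');cv2.imwrite('pics/s_13.png',s[:,:,::-1]);crop('scene',s,120,160,220,240,8,'s_14')
E
```

```text
20.02 T [-0.01  0.12  0.07] F [ 0.1 -0.3 -0.3] w 0.0471 p [ 0.5192 -0.3159  0.2085] r [-3.138e+00  1.000e-03  5.440e-01] q [-0.64  0.22  1.24  0.    1.68  0.39]
```

View pics/s_13.png

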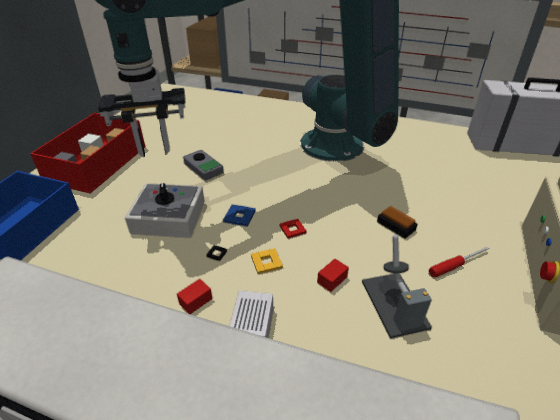

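View pics/s_14.png

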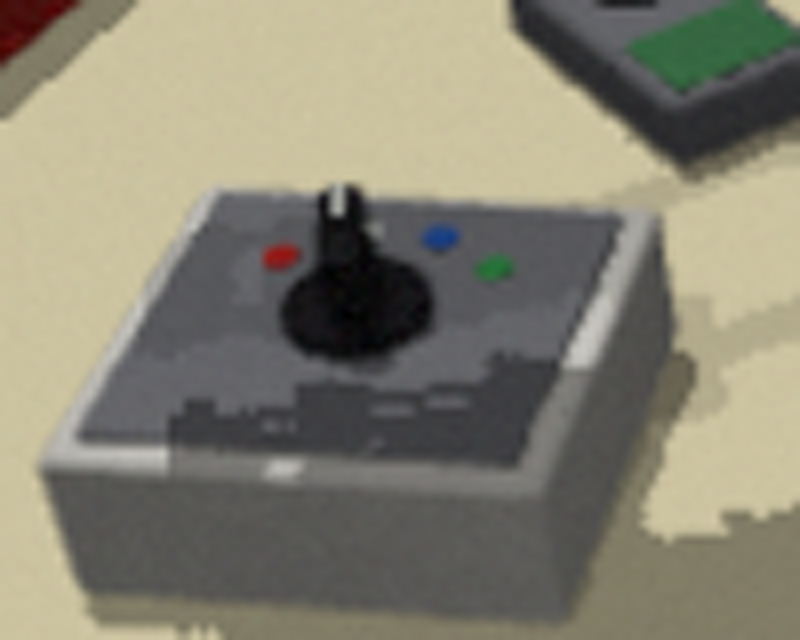

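Emit:
apply_moves(moves=[[[0,0,4],[0,0,0],0.4],[[0,0,8],[0,0,0],0.4],[[0,0,12.2],[0,0,0],0.3],[[0,0,12.2],[0,0,0],0.3],[[0,0,12.2],[0,0,0],0],[[0,0,12.2],[0,0,0],0],[[0,0,12.2],[0,0,0],0],[[0,0,12.2],[0,0,0],0],[[0,0,12.2],[0,0,0],0],[[0,0,12.2],[0,0,0],0]])

```text
time: 20.9
tool_pos: [0.5195, -0.3171, 0.0873]
ee_rot: [3.141, 0.001, 0.543]
wrist_force: [3.5, -4.2, -6.9]
width: 0.0134
```

```bash
python3 st.py
```

```text
20.9 T [-0.89 -0.45 -0.05] F [ 3.5 -4.2 -6.9] w 0.0134 p [ 0.5195 -0.3171  0.0873] r [3.141e+00 1.000e-03 5.430e-01] q [-0.64  0.28  1.42 -0.    1.45  0.39]
```

Emit:
apply_moves(moves=[[[0,0,0],[0,0,-0.02],0],[[0,0,0],[0,0,-0.04],0],[[0,0,0],[0,0,-0.06],0],[[0,0,0],[0,0,-0.08],0],[[0,0,0],[0,0,-0.1],0],[[0,0,0],[0,0,-0.1],0],[[0,0,0],[0,0,-0.1],0],[[0,0,0],[0,0,-0.1],0],[[0,0,0],[0,0,-0.1],0],[[0,0,0],[0,0,-0.1],0]])

```text
time: 21.73
tool_pos: [0.5194, -0.3172, 0.0874]
ee_rot: [3.142, 0.001, 0.642]
wrist_force: [3.1, -4.7, -7.0]
width: 0.014
```

```bash
python3 st.py
```

```text
21.73 T [-0.83 -0.34 -0.56] F [ 3.1 -4.7 -7. ] w 0.014 p [ 0.5194 -0.3172  0.0874] r [3.142e+00 1.000e-03 6.420e-01] q [-0.64  0.28  1.42 -0.    1.45  0.29]
```

Emit:
apply_moves(moves=[[[0,0,0],[0,0,-0.1],0],[[0,0,0],[0,0,-0.2],0],[[0,0,0],[0,0,-0.3],0],[[0,0,0],[0,0,-0.4],0],[[0,0,0],[0,0,-0.5],0],[[0,0,0],[0,0,-0.6],0],[[0,0,0],[0,0,-0.7],0],[[0,0,0],[0,0,-0.8],0],[[0,0,0],[0,0,-0.85],0],[[0,0,0],[0,0,-0.85],0]])

```text
time: 22.57
tool_pos: [0.5195, -0.3173, 0.0879]
ee_rot: [3.142, 0.001, 1.493]
wrist_force: [3.7, -4.0, -5.7]
width: 0.0187
```

```bash
python3 st.py
python3 - <<'E'
from h import *
s=optics.snapshot('scene');crop('scene',s,140,165,190,205,15,'s_15')
E
```

```text
22.57 T [-0.79 -0.52 -0.24] F [ 3.7 -4.  -5.7] w 0.0187 p [ 0.5195 -0.3173  0.0879] r [3.142e+00 1.000e-03 1.493e+00] q [-0.64  0.28  1.42 -0.    1.45 -0.56]
```

View pics/s_15.png

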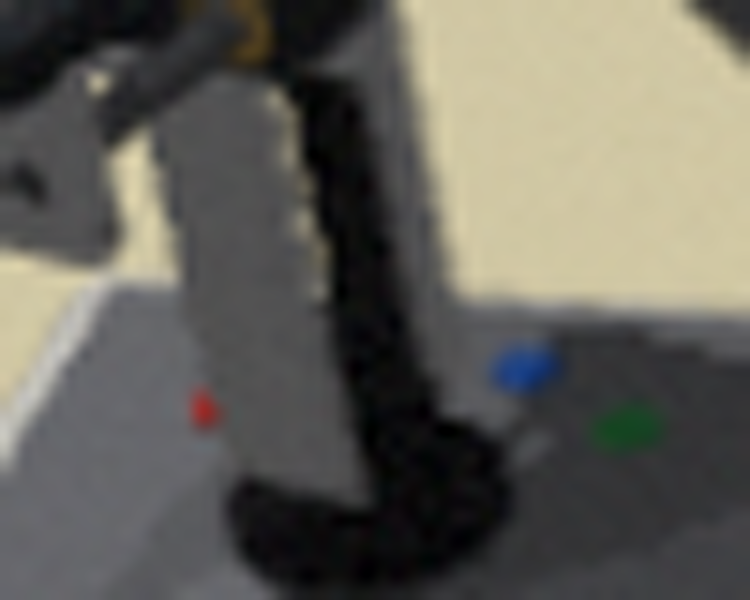

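Emit:
apply_moves(moves=[[[0,0,0],[0,0,0.12],0],[[0,0,0],[0,0,0.24],0],[[0,0,0],[0,0,0.35],0],[[0,0,0],[0,0,0.35],0],[[0,0,0],[0,0,0.35],0.4],[[0,0,0],[0,0,0.35],0.4],[[0,0,0],[0,0,0.35],0.4],[[0,0,-4],[0,0,0.35],0.5],[[0,0,-8],[0,0,0.35],0.5],[[0,0,-8],[0,0,0.35],0.5]])

```text
time: 23.45
tool_pos: [0.5225, -0.3187, 0.1791]
ee_rot: [3.126, 0.003, 1.144]
wrist_force: [0.5, -0.6, 2.4]
width: 0.0465
```

```bash
python3 st.py
python3 - <<'E'
from h import *
s=optics.snapshot('scene');crop('scene',s,120,160,220,240,8,'s_16')
E
```

```text
23.45 T [-0.06  0.1  -0.01] F [ 0.5 -0.6  2.4] w 0.0465 p [ 0.5225 -0.3187  0.1791] r [3.126e+00 3.000e-03 1.144e+00] q [-0.64  0.22  1.29  0.    1.61 -0.21]
```

View pics/s_16.png

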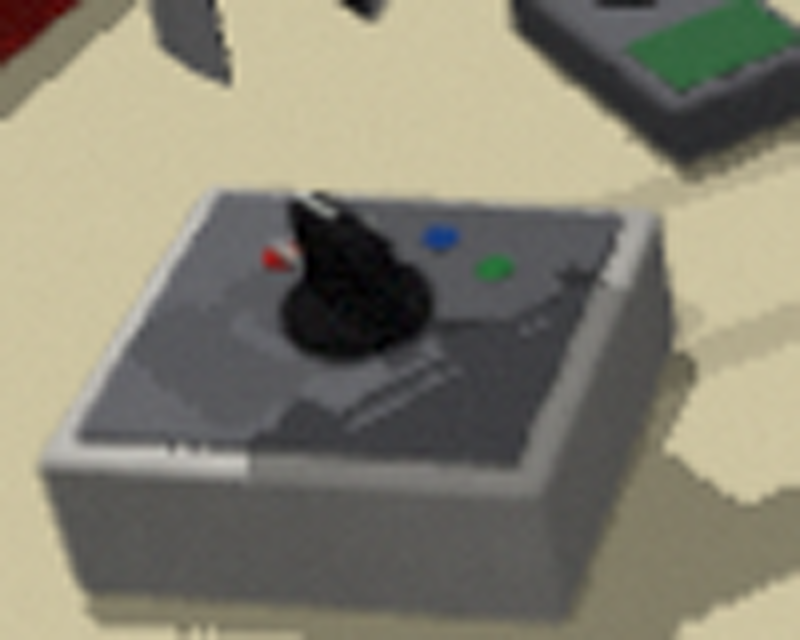

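```bash
python3 g.py .4565 -.139 .12 1.643
```

```text
t 23.5 tcp [ 0.5217 -0.3182  0.176 ] q6 -0.21 w 0.0467 | shift [ 13.61 -13.43   5.41] rot [ 0.011  0.005 -0.499]
```

Emit:
apply_moves(moves=[[[13.6,-13.4,1],[0.01,0.005,-0.5],1],[[13.6,-13.4,1],[0.01,0.005,-0.5],1],[[13.6,-13.4,1],[0.01,0.005,-0.5],1],[[13.6,-13.4,2],[0.01,0.005,-0.5],1],[[13.6,-13.4,5.4],[0.01,0.005,-0.5],1],[[13.6,-13.4,5.4],[0.01,0.005,-0.5],1],[[13.6,-13.4,5.4],[0.01,0.005,-0.5],1],[[13.6,-13.4,5.4],[0.01,0.005,-0.5],1],[[13.6,-13.4,5.4],[0.01,0.005,-0.5],1],[[13.6,-13.4,5.4],[0.01,0.005,-0.5],1]])

```text
time: 24.33
tool_pos: [0.4559, -0.1392, 0.1172]
ee_rot: [-3.137, -0.005, 1.642]
wrist_force: [0.7, -0.1, -0.2]
width: 0.0937
```

```bash
python3 g.py .4565 -.139 .0165 1.643
python3 - <<'E'
from h import *
s=optics.snapshot('scene');crop('scene',s,190,170,290,250,8,'s_17')
for k,v in rects('scene',s).items(): print(k,v)
E
```

```text
t 24.33 tcp [ 0.4559 -0.1392  0.1172] q6 -0.49 w 0.0937 | shift [-0.03  0.1  10.07] rot [-0.004 -0.005 -0.001]
w68 [[458.9, -138.7, 73.8, 68.6, 3.5]]
w60 [[590.9, -13.0, 66.0, 60.4, 37.3]]
w52 [[463.0, 9.7, 60.5, 54.0, 41.4]]
w36 [[605.2, -133.0, 38.1, 40.3, 85.7]]
```

View pics/s_17.png

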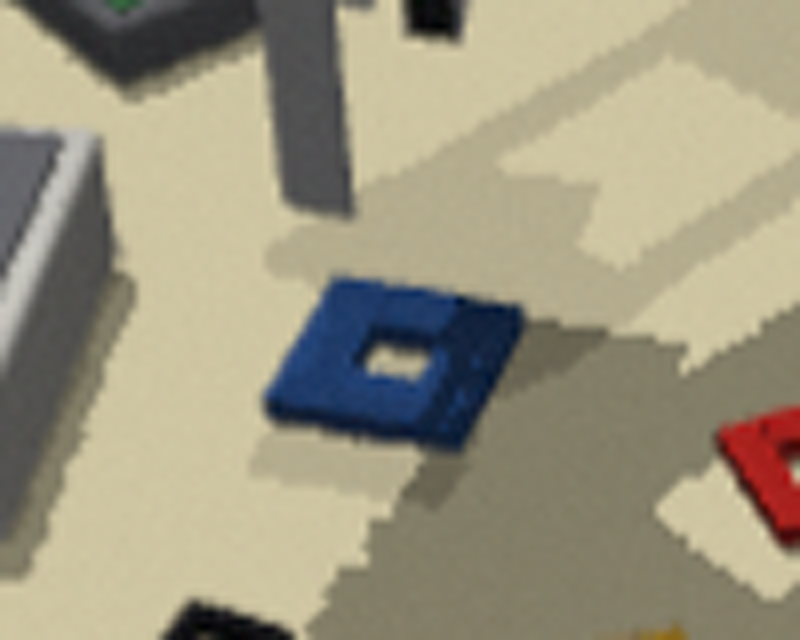

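Emit:
apply_moves(moves=[[[0,0.05,4],[0,0,0],1],[[0,0.05,8],[0,0,0],1],[[0,0.05,10],[0,0,0],1],[[0,0.05,10],[0,0,0],1],[[0,0.05,10],[0,0,0],0],[[0,0.05,10],[0,0,0],0],[[0,0.05,10],[0,0,0],0],[[0,0.05,10],[0,0,0],0],[[0,0.05,10],[0,0,0],0],[[0,0.05,10],[0,0,0],0]])

```text
time: 25.22
tool_pos: [0.454, -0.1368, 0.0153]
ee_rot: [-3.134, -0.007, 1.644]
wrist_force: [1.7, -0.8, -0.8]
width: 0.0675
```

```bash
python3 st.py
python3 - <<'E'
from h import *
for e in (.05,.0): 
    c=ROOT+PZ*(.066+e); print(e,c)
E
```

```text
25.22 T [-0.17 -0.11 -0.05] F [ 1.7 -0.8 -0.8] w 0.0675 p [ 0.454  -0.1368  0.0153] r [-3.134 -0.007  1.644] q [-0.41  0.06  1.82  0.    1.27 -0.49]
0.05 [0.55242517 0.24259049 0.19311539]
0.0 [0.5704 0.2537 0.1478]
```

Emit:
apply_moves(moves=[[[0,0,-1],[0,0,0],0],[[0,0,-3],[0,0,0],0],[[0,0,-7],[0,0,0],0],[[0,0,-11],[0,0,0],0],[[0,0,-15],[0,0,0],0],[[0,0,-19],[0,0,0],0],[[0,0,-22],[0,0,0],0],[[0,0,-22],[0,0,0],0],[[0,0,-22],[0,0,0],0],[[0,0,-22],[0,0,0],0]])

```text
time: 26.05
tool_pos: [0.4544, -0.1374, 0.2328]
ee_rot: [-3.13, -0.009, 1.644]
wrist_force: [-0.2, -0.2, -3.8]
width: 0.0675
```

```bash
cat >> h.py <<'E'
def pre(off,e,xaz=LEAN+1.5*np.pi):
    Rt=tilt(xaz); C=TIP+PZ*e; p=C-Rt.apply(off); print('target',p.round(4)); go(p,Rt)
def hole(n,k,img,z):
    m=masks(img)[k]; cs,h=cv2.findContours(m.astype(np.uint8),cv2.RETR_CCOMP,cv2.CHAIN_APPROX_NONE)
    for i,c in enumerate(cs):
        if h[0][i][3]>=0 and cv2.contourArea(c)>20:
            par=cs[h[0][i][3]]
            if cv2.contourArea(par)>100: print(k,n,'hole px',c[:,0].mean(0),'outer bbox ctr',cv2.minAreaRect(par)[0],'xy@z',onz(n,[c[:,0].mean(0)],z).round(4),onz(n,[cv2.minAreaRect(par)[0]],z).round(4))
E
python3 st.py
python3 - <<'E'
from h import *
s=optics.snapshot('scene');crop('scene',s,190,100,290,180,8,'s_18')
o=robot.get_obs(); hole('scene','w68',s,o['tool_pos'][2]-.0103)
pre([-.0023,0,.0103],.03)
E
```

```text
26.05 T [-0.11  0.07  0.02] F [-0.2 -0.2 -3.8] w 0.0675 p [ 0.4544 -0.1374  0.2328] r [-3.13  -0.009  1.644] q [-0.42 -0.07  1.51  0.    1.72 -0.49]
target [0.5547 0.2467 0.1843]
t 26.1 tcp [ 0.454  -0.1373  0.2319] q6 -0.49 w 0.0676 | shift [37.51 12.91  4.96] rot [-0.439  0.092 -0.476]
```

View pics/s_18.png

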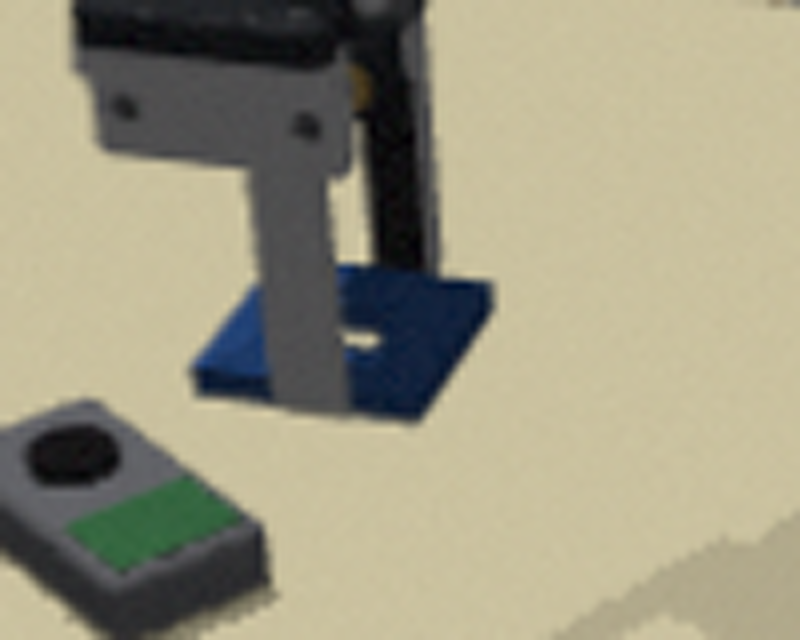

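Run:
```python
from h import *
pre([-.0012,0,.0103],.055)
```

```text
target [0.5463 0.2402 0.207 ]
t 26.1 tcp [ 0.454  -0.1373  0.2319] q6 -0.49 w 0.0676 | shift [36.95 11.99  2.7 ] rot [-0.439  0.092 -0.476]
```

Emit:
apply_moves(moves=[[[37,12,0],[-0.44,0.092,-0.476],0],[[37,12,0],[-0.44,0.092,-0.476],0],[[37,12,0],[-0.44,0.092,-0.476],0],[[37,12,0],[-0.44,0.092,-0.476],0],[[37,12,0],[-0.44,0.092,-0.476],0],[[37,12,0],[-0.44,0.092,-0.476],0],[[37,12,0],[-0.44,0.092,-0.476],0],[[37,12,2.7],[-0.44,0.092,-0.476],0],[[37,12,2.7],[-0.44,0.092,-0.476],0],[[37,12,2.7],[-0.44,0.092,-0.476],0]])

```text
time: 26.93
tool_pos: [0.5448, 0.2438, 0.2031]
ee_rot: [2.71, 0.001, 2.129]
wrist_force: [-0.2, -0.8, -2.9]
width: 0.0674
```

Run:
```python
from h import *
pre([-.0012,0,.0103],.03)
```

```text
target [0.5553 0.2458 0.1843]
t 26.93 tcp [0.5448 0.2438 0.2031] q6 -0.33 w 0.0674 | shift [-0.39  0.11  2.12] rot [-0.005 -0.001  0.004]
```

Emit:
apply_moves(moves=[[[-0.4,0.1,1.5],[0,0,0],0],[[-0.4,0.1,1.5],[0,0,0],0],[[-0.4,0.1,1.5],[0,0,0],0],[[-0.4,0.1,1.5],[0,0,0],0],[[-0.4,0.1,1.5],[0,0,0],0],[[-0.4,0.1,1.5],[0,0,0],0],[[-0.4,0.1,1.5],[0,0,0],0],[[-0.4,0.1,1.5],[0,0,0],0],[[-0.4,0.1,1.5],[0,0,0],0],[[-0.4,0.1,1.5],[0,0,0],0]])

```text
time: 27.77
tool_pos: [0.5563, 0.2402, 0.1968]
ee_rot: [2.7, 0.005, 2.124]
wrist_force: [-0.0, 0.0, -2.6]
width: 0.0677
```

Run:
```python
from h import *
pre([-.0012,0,.0103],.03)
s=optics.snapshot('scene');crop('scene',s,350,180,450,280,7,'s_19')
t=optics.snapshot('top');crop('top',t,150,140,250,240,7,'t_19')
```

```text
target [0.5553 0.2458 0.1843]
t 27.77 tcp [0.5563 0.2402 0.1968] q6 -0.34 w 0.0677 | shift [ 0.53 -0.35  1.22] rot [0.005 0.005 0.002]
```

View pics/s_19.png

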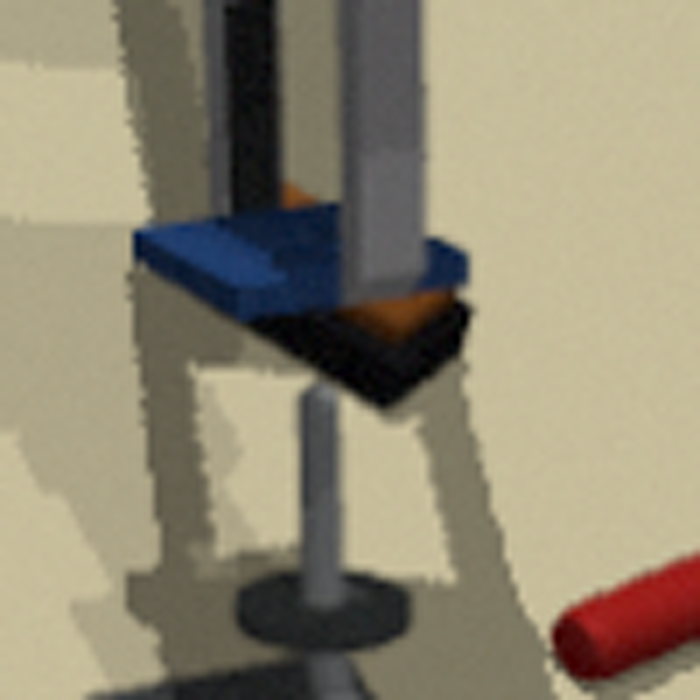

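View pics/t_19.png

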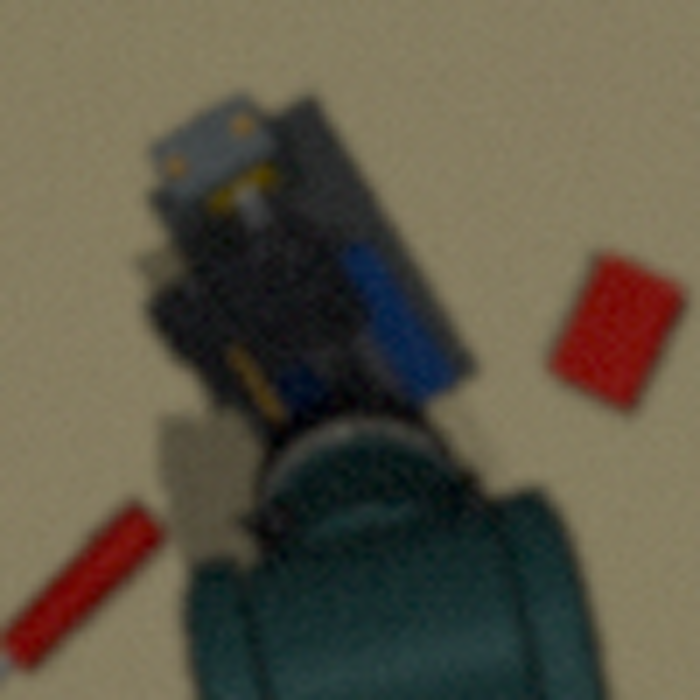

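Emit:
apply_moves(moves=[[[0.5,-0.3,0],[0,0,0],0],[[0.5,-0.3,0],[0,0,0],0],[[0.5,-0.3,0],[0,0,0],0],[[0.5,-0.3,0],[0,0,0],0],[[0.5,-0.3,0],[0,0,0],0],[[0.5,-0.3,0],[0,0,0],0],[[0.5,-0.3,0],[0,0,0],0],[[0.5,-0.3,0],[0,0,0],0],[[0.5,-0.3,0],[0,0,0],0],[[0.5,-0.3,0],[0,0,0],0]])

```text
time: 28.7
tool_pos: [0.5513, 0.2432, 0.1951]
ee_rot: [2.701, 0.005, 2.124]
wrist_force: [-0.4, 0.2, -2.9]
width: 0.0677
```

Run:
```python
from h import *
pre([-.0012,0,.0103],.015)
s=optics.snapshot('scene');crop('scene',s,350,180,450,280,7,'s_20')
```

```text
target [0.5607 0.2491 0.1707]
t 28.7 tcp [0.5513 0.2432 0.1951] q6 -0.33 w 0.0677 | shift [ 0.02 -0.04  2.68] rot [0.005 0.005 0.002]
```

View pics/s_20.png

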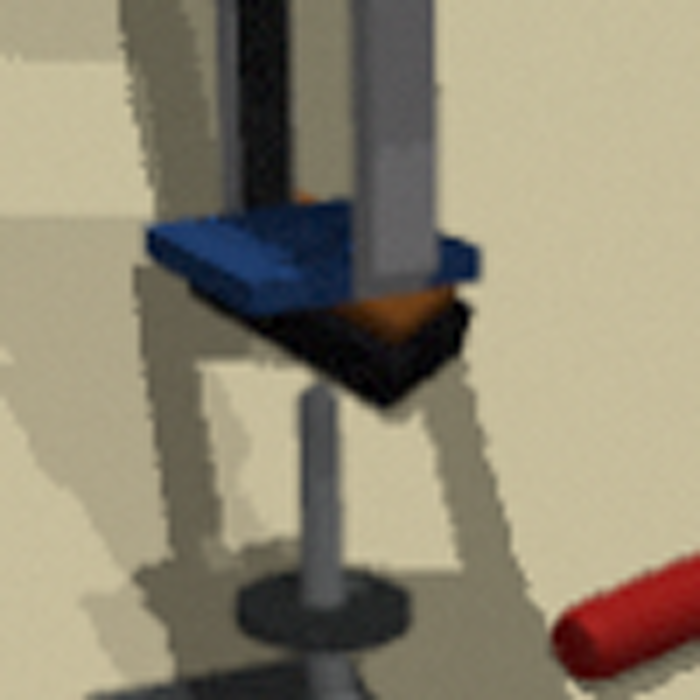

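Emit:
apply_moves(moves=[[[0.1,0,1],[0,0,0],0],[[0.1,0,2],[0,0,0],0],[[0.1,0,3],[0,0,0],0],[[0.1,0,4],[0,0,0],0],[[0.1,0,5],[0,0,0],0],[[0.1,0,5.5],[0,0,0],0],[[0.1,0,5.5],[0,0,0],0],[[0.1,0,5.5],[0,0,0],0],[[0.1,0,5.5],[0,0,0],0],[[0.1,0,5.5],[0,0,0],0]])

```text
time: 29.58
tool_pos: [0.5713, 0.2563, 0.1464]
ee_rot: [2.699, 0.006, 2.124]
wrist_force: [-0.9, -0.0, -2.2]
width: 0.0673
```

```bash
python3 - <<'E'
from h import *
pre([-.0012,0,.0103],-.05)
s=optics.snapshot('scene');crop('scene',s,350,180,450,280,7,'s_21')
E
python3 st.py
```

```text
target [0.584  0.2635 0.1118]
t 29.58 tcp [0.5713 0.2563 0.1464] q6 -0.33 w 0.0673 | shift [-0.03 -0.16  3.76] rot [0.006 0.005 0.002]
29.63 T [-0.24  0.47 -0.03] F [ 0.9  0.4 -3.8] w 0.0676 p [0.5713 0.2563 0.1465] r [2.699 0.006 2.124] q [ 0.27 -0.02  1.69  0.13  1.04 -0.33]
```

View pics/s_21.png

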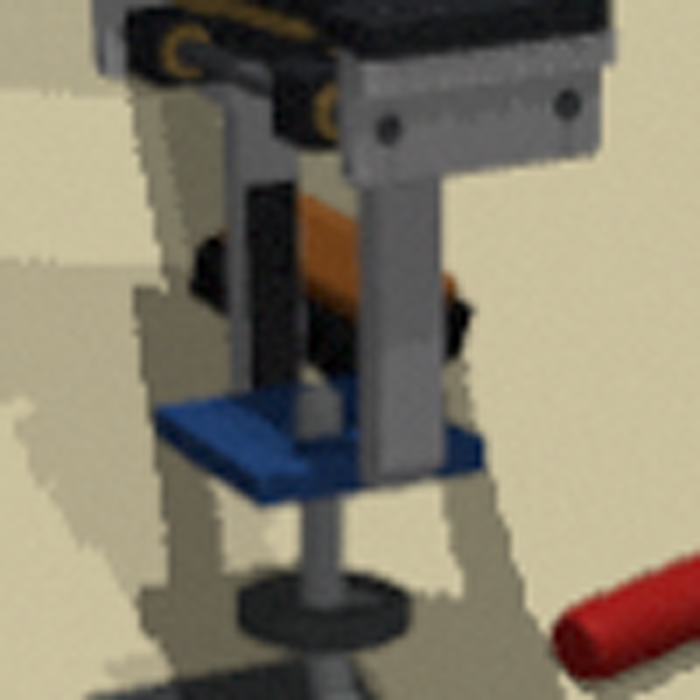

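Emit:
apply_moves(moves=[[[0,-0.1,1],[0,0,0],0],[[0,-0.1,2],[0,0,0],0],[[0,-0.1,3],[0,0,0],0],[[0,-0.1,4],[0,0,0],0],[[0,-0.1,4.3],[0,0,0],0],[[0,-0.1,4.3],[0,0,0],0],[[0,-0.1,4.3],[0,0,0],0],[[0,-0.1,4.3],[0,0,0],1],[[0,-0.1,4.3],[0,0,0],1],[[0,-0.1,4.3],[0,0,0],1]])

```text
time: 30.47
tool_pos: [0.5871, 0.2656, 0.1083]
ee_rot: [2.697, 0.006, 2.124]
wrist_force: [0.5, 0.9, 0.1]
width: 0.0841
```

```bash
python3 st.py;python3 - <<'E'
from h import *
s=optics.snapshot('scene');crop('scene',s,350,180,450,280,7,'s_22')
E
```

```text
30.47 T [-0.12  0.21  0.02] F [0.5 0.9 0.1] w 0.0841 p [0.5871 0.2656 0.1083] r [2.697 0.006 2.124] q [ 0.28  0.05  1.7   0.14  0.96 -0.33]
```

View pics/s_22.png

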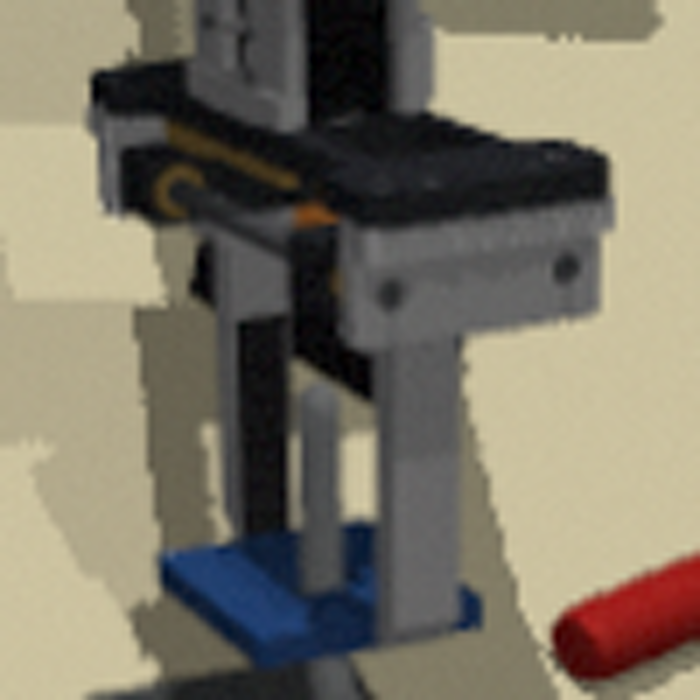

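Emit:
apply_moves(moves=[[[0,0,-1],[0,0,0],1],[[0,0,-4],[0,0,0],1],[[0,0,-8],[0,0,0],1],[[0,0,-12],[0,0,0],1],[[0,0,-13],[0,0,0],1],[[0,0,-13],[0,0,0],1],[[0,0,-13],[0,0,0],1],[[0,0,-13],[0,0,0],1],[[0,0,-13],[0,0,0],1],[[0,0,-13],[0,0,0],1]])

```text
time: 31.35
tool_pos: [0.5377, 0.2365, 0.2208]
ee_rot: [2.705, 0.004, 2.125]
wrist_force: [0.2, -0.3, 0.2]
width: 0.0941
```

```bash
python3 g.py .588 -.013 .15 2.22;python3 - <<'E'
from h import *
s=optics.snapshot('scene');crop('scene',s,350,180,450,280,7,'s_23')
for k,v in rects('scene',s).items(): print(k,v)
E
```

```text
t 31.35 tcp [0.5377 0.2365 0.2208] q6 -0.33 w 0.0941 | shift [-23.84 -11.04   2.76] rot [ 0.436  0.025 -0.093]
w60 [[591.3, -13.0, 65.6, 59.6, 36.9]]
w52 [[463.0, 9.9, 60.2, 53.8, 40.5]]
w36 [[605.2, -132.9, 38.2, 40.4, 85.7]]
```

View pics/s_23.png

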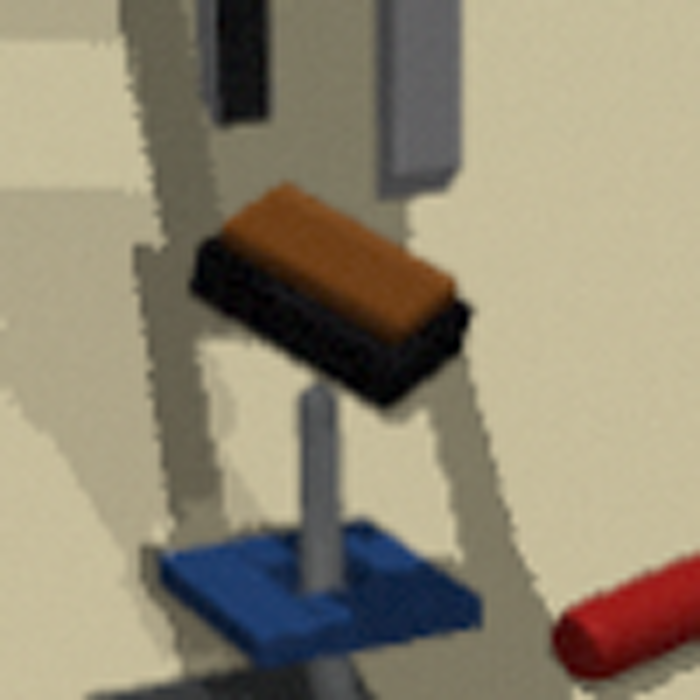

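Emit:
apply_moves(moves=[[[-23.8,-11,0],[0.436,0.025,-0.093],1],[[-23.8,-11,0],[0.436,0.025,-0.093],1],[[-23.8,-11,0],[0.436,0.025,-0.093],1],[[-23.8,-11,2.8],[0.436,0.025,-0.093],1],[[-23.8,-11,2.8],[0.436,0.025,-0.093],1],[[-23.8,-11,2.8],[0.436,0.025,-0.093],1],[[-23.8,-11,2.8],[0.436,0.025,-0.093],1],[[-23.8,-11,2.8],[0.436,0.025,-0.093],1],[[-23.8,-11,2.8],[0.436,0.025,-0.093],1],[[-23.8,-11,2.8],[0.436,0.025,-0.093],1]])

```text
time: 32.23
tool_pos: [0.5893, -0.0109, 0.1532]
ee_rot: [3.136, 0.001, 2.221]
wrist_force: [0.2, -0.4, -1.2]
width: 0.0941
```

```bash
python3 g.py .588 -.013 .06 2.22
```

```text
t 32.23 tcp [ 0.5893 -0.0109  0.1532] q6 -0.77 w 0.0941 | shift [-0.09 -0.28  9.31] rot [0.005 0.001 0.001]
```

Emit:
apply_moves(moves=[[[0,-0.1,4],[0,0,0],1],[[0,-0.1,8],[0,0,0],1],[[0,-0.1,9.3],[0,0,0],1],[[0,-0.1,9.3],[0,0,0],1],[[0,-0.1,9.3],[0,0,0],1],[[0,-0.1,9.3],[0,0,0],1],[[0,-0.1,9.3],[0,0,0],1],[[0,-0.1,9.3],[0,0,0],1],[[0,-0.1,9.3],[0,0,0],1],[[0,-0.1,9.3],[0,0,0],1]])

```text
time: 33.07
tool_pos: [0.5894, -0.0128, 0.0607]
ee_rot: [3.136, 0.003, 2.22]
wrist_force: [-0.4, 0.3, 0.1]
width: 0.0939
```

```bash
python3 g.py .588 -.013 .0155 2.22;python3 - <<'E'
from h import *
s=optics.snapshot('scene');crop('scene',s,220,200,320,280,8,'s_24')
for k,v in rects('scene',s).items(): print(k,v)
E
```

```text
t 33.07 tcp [ 0.5894 -0.0128  0.0607] q6 -0.77 w 0.0939 | shift [ 0.08 -0.15  4.52] rot [ 0.006  0.003 -0.   ]
w36 [[605.2, -133.0, 38.1, 40.3, 85.7]]
```

View pics/s_24.png

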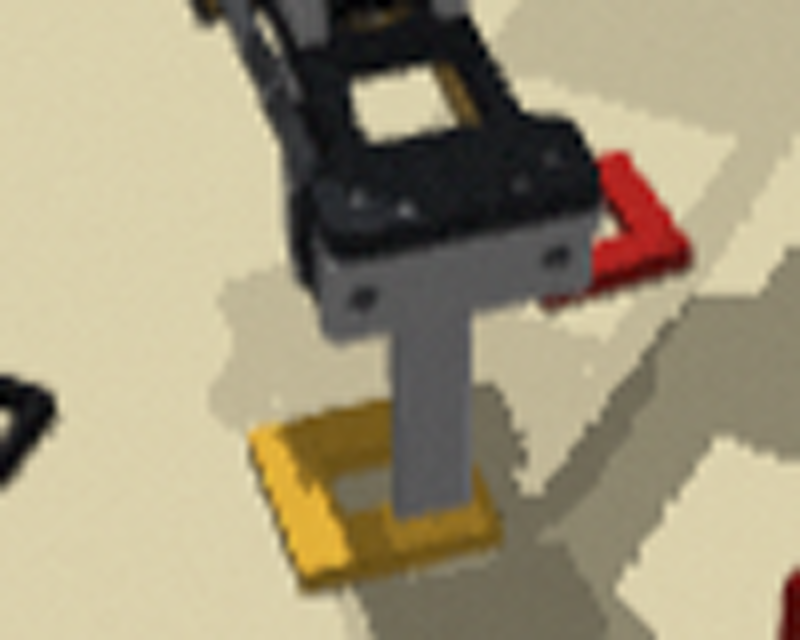

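Emit:
apply_moves(moves=[[[0.1,-0.1,2],[0,0,0],1],[[0.1,-0.1,4],[0,0,0],1],[[0.1,-0.1,4.5],[0,0,0],1],[[0.1,-0.1,4.5],[0,0,0],1],[[0.1,-0.1,4.5],[0,0,0],0],[[0.1,-0.1,4.5],[0,0,0],0],[[0.1,-0.1,4.5],[0,0,0],0],[[0.1,-0.1,4.5],[0,0,0],0],[[0.1,-0.1,4.5],[0,0,0],0],[[0.1,-0.1,4.5],[0,0,0],0]])

```text
time: 33.95
tool_pos: [0.5872, -0.0127, 0.0146]
ee_rot: [3.138, 0.001, 2.22]
wrist_force: [-0.7, -0.3, 0.8]
width: 0.0596
```

```bash
python3 st.py
```

```text
33.95 T [-0.27  0.28  0.02] F [-0.7 -0.3  0.8] w 0.0596 p [ 0.5872 -0.0127  0.0146] r [3.138e+00 1.000e-03 2.220e+00] q [-0.12  0.29  1.55  0.    1.3  -0.77]
```

Emit:
apply_moves(moves=[[[0,0,-1],[0,0,0],0],[[0,0,-3],[0,0,0],0],[[0,0,-7],[0,0,0],0],[[0,0,-11],[0,0,0],0],[[0,0,-15],[0,0,0],0],[[0,0,-19],[0,0,0],0],[[0,0,-22],[0,0,0],0],[[0,0,-22],[0,0,0],0],[[0,0,-22],[0,0,0],0],[[0,0,-22],[0,0,0],0]])

```text
time: 34.78
tool_pos: [0.5858, -0.0127, 0.2329]
ee_rot: [3.139, -0.001, 2.22]
wrist_force: [0.1, -0.1, -2.7]
width: 0.0597
```

```bash
python3 st.py
python3 - <<'E'
from h import *
s=optics.snapshot('scene');crop('scene',s,220,100,320,200,7,'s_25')
pre([0,0,.0103],.055)
E
```

```text
34.78 T [-0.02  0.04  0.02] F [ 0.1 -0.1 -2.7] w 0.0597 p [ 0.5858 -0.0127  0.2329] r [ 3.139e+00 -1.000e-03  2.220e+00] q [-0.12  0.16  1.26  0.    1.72 -0.77]
target [0.5469 0.2392 0.207 ]
t 34.83 tcp [ 0.5854 -0.0126  0.2317] q6 -0.77 w 0.0598 | shift [22.38 12.15  2.53] rot [-0.435 -0.023  0.093]
```

View pics/s_25.png

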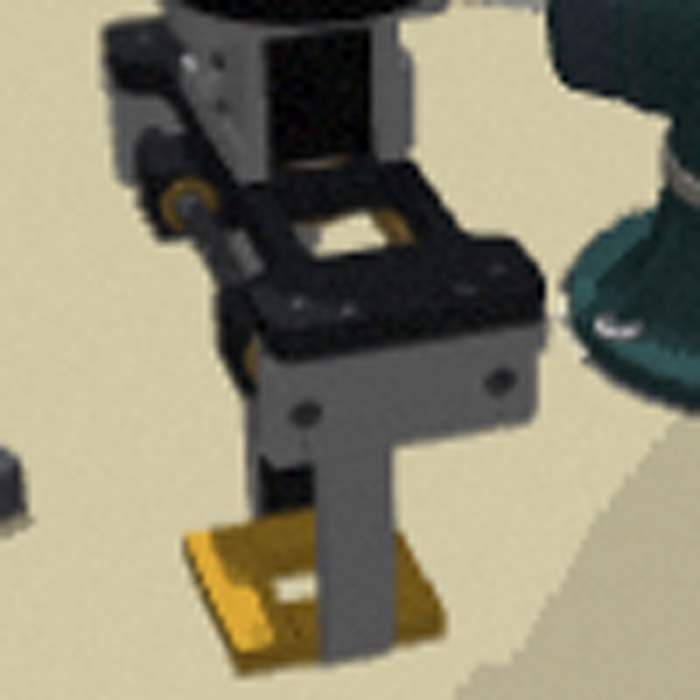

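Emit:
apply_moves(moves=[[[22.4,12.1,1],[-0.435,-0.023,0.093],0],[[22.4,12.1,1],[-0.435,-0.023,0.093],0],[[22.4,12.1,1],[-0.435,-0.023,0.093],0],[[22.4,12.1,1],[-0.435,-0.023,0.093],0],[[22.4,12.1,1],[-0.435,-0.023,0.093],0],[[22.4,12.1,2.5],[-0.435,-0.023,0.093],0],[[22.4,12.1,2.5],[-0.435,-0.023,0.093],0],[[22.4,12.1,2.5],[-0.435,-0.023,0.093],0],[[22.4,12.1,2.5],[-0.435,-0.023,0.093],0],[[22.4,12.1,2.5],[-0.435,-0.023,0.093],0]])

```text
time: 35.67
tool_pos: [0.5479, 0.2375, 0.2087]
ee_rot: [2.704, 0.003, 2.124]
wrist_force: [-0.2, 0.5, -2.8]
width: 0.0598
```

Run:
```python
from h import *
pre([-.0018,0,.0103],.03)
```

```text
target [0.555  0.2463 0.1843]
t 35.67 tcp [0.5479 0.2375 0.2087] q6 -0.34 w 0.0598 | shift [ 0.38 -0.07  2.65] rot [0.001 0.003 0.001]
```

Emit:
apply_moves(moves=[[[0.3,-0.1,1.5],[0,0,0],0],[[0.3,-0.1,1.5],[0,0,0],0],[[0.3,-0.1,1.5],[0,0,0],0],[[0.3,-0.1,1.5],[0,0,0],0],[[0.3,-0.1,1.5],[0,0,0],0],[[0.3,-0.1,1.5],[0,0,0],0],[[0.3,-0.1,1.5],[0,0,0],0],[[0.3,-0.1,1.5],[0,0,0],0],[[0.3,-0.1,1.5],[0,0,0],0],[[0.3,-0.1,1.5],[0,0,0],0]])

```text
time: 36.5
tool_pos: [0.5508, 0.2443, 0.196]
ee_rot: [2.702, 0.003, 2.125]
wrist_force: [-0.3, -0.1, -3.3]
width: 0.0595
```

Run:
```python
from h import *
pre([-.0018,0,.0103],-.02)
s=optics.snapshot('scene');crop('scene',s,350,180,450,280,7,'s_26')
```

```text
target [0.5729 0.2574 0.139 ]
t 36.5 tcp [0.5508 0.2443 0.196 ] q6 -0.33 w 0.0595 | shift [-0.03 -0.1   6.25] rot [0.004 0.003 0.002]
```

View pics/s_26.png

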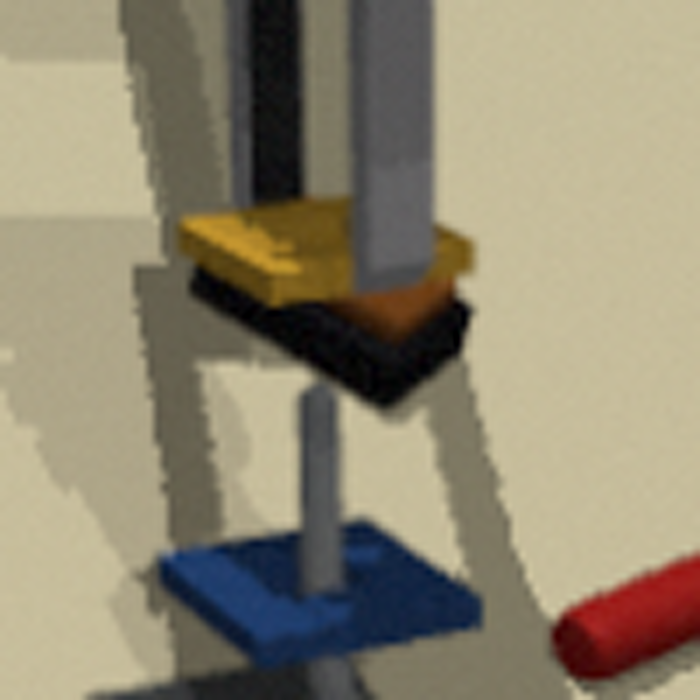

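Emit:
apply_moves(moves=[[[0,-0.1,1],[0,0,0],0],[[0,-0.1,2],[0,0,0],0],[[0,-0.1,3],[0,0,0],0],[[0,-0.1,4],[0,0,0],0],[[0,-0.1,5],[0,0,0],0],[[0,-0.1,6],[0,0,0],0],[[0,-0.1,6.2],[0,0,0],0],[[0,-0.1,6.2],[0,0,0],0],[[0,-0.1,6.2],[0,0,0],0],[[0,-0.1,6.2],[0,0,0],0]])

```text
time: 37.38
tool_pos: [0.5731, 0.2576, 0.1402]
ee_rot: [2.7, 0.004, 2.125]
wrist_force: [-0.4, 0.3, -2.7]
width: 0.0597
```

```bash
python3 - <<'E'
from h import *
pre([-.0018,0,.0103],-.047)
s=optics.snapshot('scene');crop('scene',s,350,180,450,280,7,'s_27')
E
python3 st.py
```

```text
target [0.5826 0.2634 0.1145]
t 37.38 tcp [0.5731 0.2576 0.1402] q6 -0.33 w 0.0597 | shift [-0.   -0.08  2.8 ] rot [0.005 0.003 0.002]
37.43 T [-0.19  0.41  0.02] F [-0.3  0.2 -2.2] w 0.0594 p [0.5731 0.2576 0.1404] r [2.7   0.004 2.125] q [ 0.27 -0.01  1.69  0.14  1.03 -0.33]
```

View pics/s_27.png

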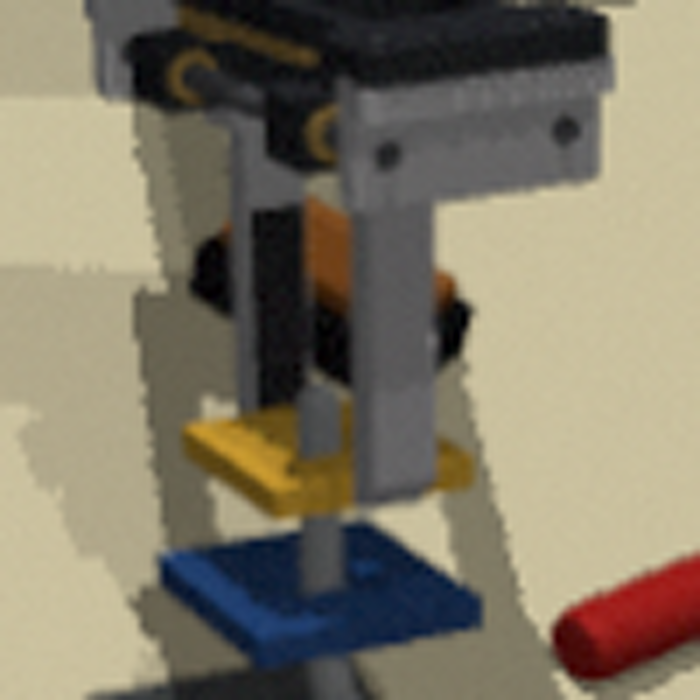

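Threaded. Lower 2.7 more, release, then retract.

Emit:
apply_moves(moves=[[[0,-0.1,1],[0,0,0],0],[[0,-0.1,2],[0,0,0],0],[[0,-0.1,2.7],[0,0,0],0],[[0,-0.1,2.7],[0,0,0],0],[[0,-0.1,2.7],[0,0,0],0],[[0,-0.1,2.7],[0,0,0],0.9],[[0,-0.1,2.7],[0,0,0],0.9],[[0,-0.1,2.7],[0,0,0],0.9],[[0,-0.1,2.7],[0,0,0],0.9],[[0,-0.1,2.7],[0,0,0],0.9]])

```text
time: 38.27
tool_pos: [0.5822, 0.2631, 0.1155]
ee_rot: [2.7, 0.004, 2.125]
wrist_force: [0.1, -0.5, -0.0]
width: 0.0841
```

Emit:
apply_moves(moves=[[[0,0,-1],[0,0,0],0.9],[[0,0,-4],[0,0,0],0.9],[[0,0,-8],[0,0,0],0.9],[[0,0,-11.5],[0,0,0],0.9],[[0,0,-11.5],[0,0,0],0.9],[[0,0,-11.5],[0,0,0],0.9],[[0,0,-11.5],[0,0,0],0.9],[[0,0,-11.5],[0,0,0],0.9],[[0,0,-11.5],[0,0,0],0.9],[[0,0,-11.5],[0,0,0],0.9]])

```text
time: 39.1
tool_pos: [0.5393, 0.2375, 0.2163]
ee_rot: [2.705, 0.002, 2.125]
wrist_force: [0.0, 0.5, -0.2]
width: 0.0847
```

Run:
```python
from h import *
s=optics.snapshot('scene');crop('scene',s,350,180,450,280,7,'s_28')
for k,v in rects('scene',s).items(): print(k,v)
go([.460,.0095,.12],down(np.radians(43.5)+np.pi/2))
```

```text
w52 [[463.3, 9.7, 60.1, 54.2, 42.1]]
w36 [[605.1, -133.2, 38.7, 40.4, 85.5]]
t 39.15 tcp [0.5395 0.2375 0.2167] q6 -0.33 w 0.0846 | shift [-15.18 -21.1    0.85] rot [ 0.435  0.047 -0.201]
```

View pics/s_28.png

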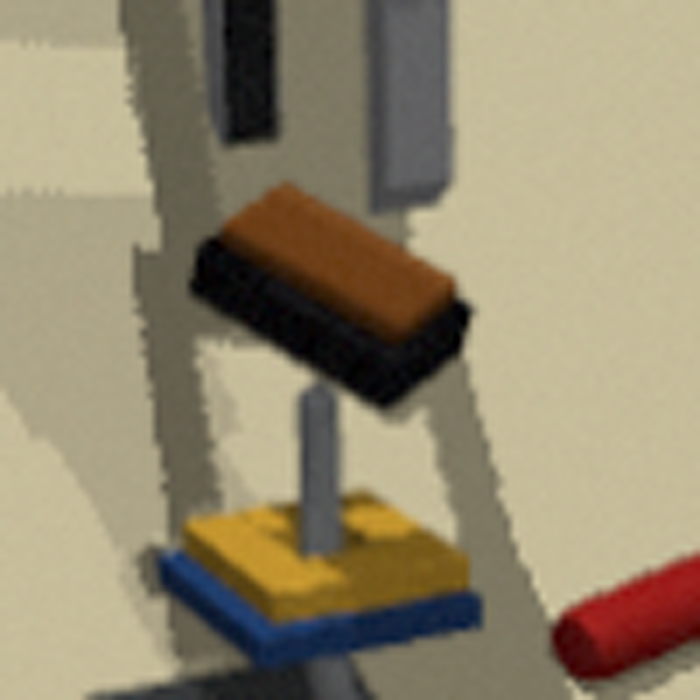

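Emit:
apply_moves(moves=[[[-8,0,-2],[0.1,0,0],0.9],[[-15.2,-10,-2],[0.435,0.047,-0.2],0.9],[[-15.2,-15,-2],[0.435,0.047,-0.2],0.9],[[-15.2,-21.1,-2],[0.435,0.047,-0.2],0.9],[[-15.2,-21.1,-2],[0.435,0.047,-0.2],0.9],[[-15.2,-21.1,0.8],[0.435,0.047,-0.2],0.9],[[-15.2,-21.1,0.8],[0.435,0.047,-0.2],0.9],[[-15.2,-21.1,0.8],[0.435,0.047,-0.2],0.9],[[-15.2,-21.1,0.8],[0.435,0.047,-0.2],0.9],[[-15.2,-21.1,0.8],[0.435,0.047,-0.2],0.9]])

```text
time: 39.98
tool_pos: [0.4616, 0.0096, 0.1226]
ee_rot: [3.137, 0.002, 2.328]
wrist_force: [1.2, -0.5, 0.4]
width: 0.0846
```

Run:
```python
from h import *
go([.460,.0095,.06],down(np.radians(43.5)+np.pi/2))
s=optics.snapshot('scene');t=optics.snapshot('top')
crop('scene',s,240,180,340,260,8,'s_29')
for k,v in rects('scene',s).items(): print(k,v)
```

```text
t 39.98 tcp [0.4616 0.0096 0.1226] q6 -0.86 w 0.0846 | shift [ 0.11 -0.15  6.26] rot [ 0.004  0.002 -0.002]
w52 [[463.3, 9.8, 60.5, 54.3, 40.6]]
w36 [[605.2, -133.0, 38.2, 40.4, 85.5]]
```

View pics/s_29.png

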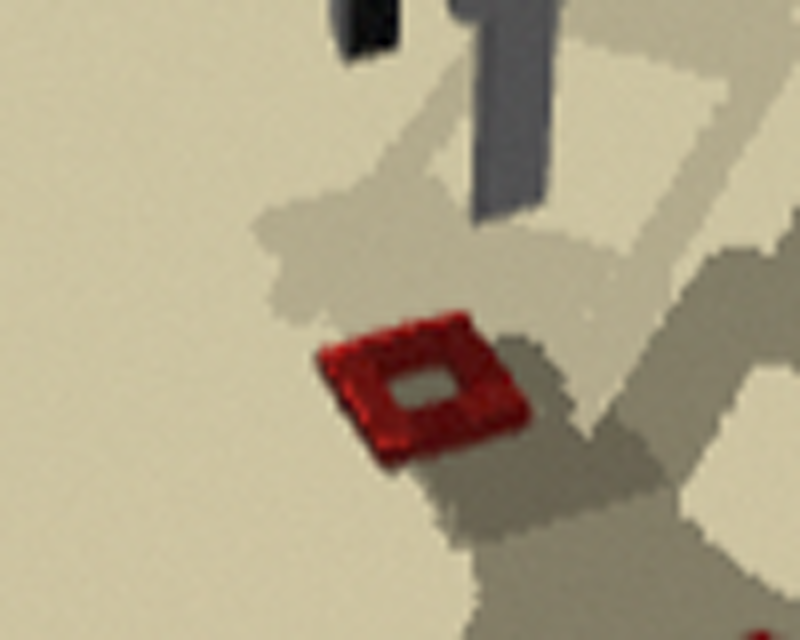

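Emit:
apply_moves(moves=[[[0.1,-0.1,4],[0,0,0],0.9],[[0.1,-0.1,8],[0,0,0],0.9],[[0.1,-0.1,9],[0,0,0],0.9],[[0.1,-0.1,9],[0,0,0],0.9],[[0.1,-0.1,9],[0,0,0],0.9],[[0.1,-0.1,9],[0,0,0],0.9],[[0.1,-0.1,9],[0,0,0],0.9],[[0.1,-0.1,9],[0,0,0],0.9],[[0.1,-0.1,9],[0,0,0],0.9],[[0.1,-0.1,9],[0,0,0],0.9]])

```text
time: 40.92
tool_pos: [0.46, 0.0094, 0.0328]
ee_rot: [3.138, 0.003, 2.329]
wrist_force: [-0.6, -0.4, 0.1]
width: 0.0845
```

Run:
```python
from h import *
c=np.array([(318,350),(470,313),(530,410),(387,455)])/8+[240,180]-.44
P=onz('scene',c,.01); print(P,P.mean(0)); d=P[1]-P[0]; e=P[2]-P[1]; print(np.degrees(np.arctan2(d[1],d[0])),np.degrees(np.arctan2(e[1],e[0])),np.linalg.norm(d),np.linalg.norm(e))
go([.460,.0095,.0152],down(np.radians(43.5)+np.pi/2))
```

```text
[[ 0.45797268 -0.02751061  0.01      ]
 [ 0.42467089  0.01311748  0.01      ]
 [ 0.46365848  0.04465801  0.01      ]
 [ 0.49784918  0.00876285  0.01      ]] [0.46103781 0.00975693 0.01      ]
129.34058814779445 38.97248398216569 0.05253237692416469 0.05014815556383811
t 40.92 tcp [0.46   0.0094 0.0328] q6 -0.86 w 0.0845 | shift [0.01 0.   1.76] rot [ 0.004  0.003 -0.001]
```

Emit:
apply_moves(moves=[[[0,0,1.7],[0,0,0.03],0.9],[[0,0,1.7],[0,0,0.03],0.9],[[0,0,1.7],[0,0,0.03],0.9],[[0,0,1.7],[0,0,0.03],0],[[0,0,1.7],[0,0,0.03],0],[[0,0,1.7],[0,0,0.03],0],[[0,0,1.7],[0,0,0.03],0],[[0,0,1.7],[0,0,0.03],0],[[0,0,1.7],[0,0,0.03],0],[[0,0,1.7],[0,0,0.03],0]])

```text
time: 41.75
tool_pos: [0.4592, 0.0094, 0.0149]
ee_rot: [3.139, 0.001, 2.299]
wrist_force: [-0.8, -1.0, 1.4]
width: 0.0518
```

```bash
python3 st.py
```

```text
41.75 T [-0.15  0.2  -0.04] F [-0.8 -1.   1.4] w 0.0518 p [0.4592 0.0094 0.0149] r [3.139e+00 1.000e-03 2.299e+00] q [-0.1   0.02  1.86  0.    1.26 -0.83]
```

Emit:
apply_moves(moves=[[[0,0,-1],[0,0,0],0],[[0,0,-3],[0,0,0],0],[[0,0,-7],[0,0,0],0],[[0,0,-11],[0,0,0],0],[[0,0,-15],[0,0,0],0],[[0,0,-19],[0,0,0],0],[[0,0,-22],[0,0,0],0],[[0,0,-22],[0,0,0],0],[[0,0,-22],[0,0,0],0],[[0,0,-22],[0,0,0],0]])

```text
time: 42.58
tool_pos: [0.4581, 0.0094, 0.2338]
ee_rot: [3.14, -0.0, 2.299]
wrist_force: [-0.2, 0.5, -2.7]
width: 0.0515
```

```bash
python3 st.py
python3 - <<'E'
from h import *
s=optics.snapshot('scene');crop('scene',s,240,100,340,200,7,'s_30')
pre([-.001,0,.0103],.055)
E
```

```text
42.58 T [-0.02  0.05  0.02] F [-0.2  0.5 -2.7] w 0.0515 p [0.4581 0.0094 0.2338] r [ 3.14  -0.     2.299] q [-0.1  -0.12  1.55  0.    1.71 -0.83]
target [0.5464 0.24   0.207 ]
t 42.63 tcp [0.4577 0.0094 0.2328] q6 -0.83 w 0.0518 | shift [11.31 21.97  2.6 ] rot [-0.435 -0.04   0.171]
```

View pics/s_30.png

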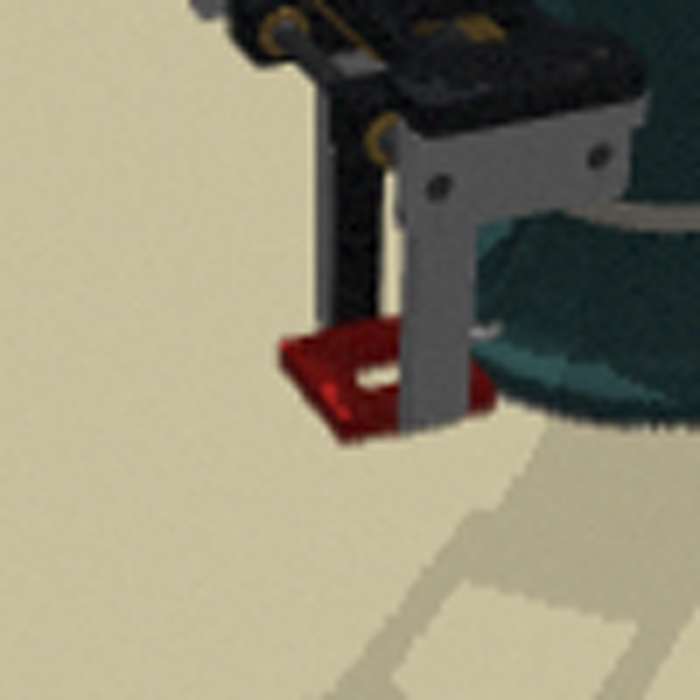

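Emit:
apply_moves(moves=[[[11.3,22,0],[-0.435,-0.04,0.171],0],[[11.3,22,0],[-0.435,-0.04,0.171],0],[[11.3,22,0],[-0.435,-0.04,0.171],0],[[11.3,22,0],[-0.435,-0.04,0.171],0],[[11.3,22,0],[-0.435,-0.04,0.171],0],[[11.3,22,1],[-0.435,-0.04,0.171],0],[[11.3,22,2.6],[-0.435,-0.04,0.171],0],[[11.3,22,2.6],[-0.435,-0.04,0.171],0],[[11.3,22,2.6],[-0.435,-0.04,0.171],0],[[11.3,22,2.6],[-0.435,-0.04,0.171],0]])

```text
time: 43.47
tool_pos: [0.5474, 0.2392, 0.2082]
ee_rot: [2.705, 0.002, 2.124]
wrist_force: [0.1, 0.3, -1.2]
width: 0.0517
```

Run:
```python
from h import *
pre([-.0015,0,.0103],.04)
```

```text
target [0.5515 0.2438 0.1934]
t 43.47 tcp [0.5474 0.2392 0.2082] q6 -0.33 w 0.0517 | shift [ 0.18 -0.09  1.59] rot [0.001 0.002 0.   ]
```

Emit:
apply_moves(moves=[[[0.2,-0.1,1.5],[0,0,0],0],[[0.2,-0.1,1.5],[0,0,0],0],[[0.2,-0.1,1.5],[0,0,0],0],[[0.2,-0.1,1.5],[0,0,0],0],[[0.2,-0.1,1.5],[0,0,0],0],[[0.2,-0.1,1.5],[0,0,0],0],[[0.2,-0.1,1.5],[0,0,0],0],[[0.2,-0.1,1.5],[0,0,0],0],[[0.2,-0.1,1.5],[0,0,0],0],[[0.2,-0.1,1.5],[0,0,0],0]])

```text
time: 44.3
tool_pos: [0.5515, 0.2446, 0.1955]
ee_rot: [2.702, 0.003, 2.125]
wrist_force: [0.0, -0.0, -1.8]
width: 0.0522
```

Run:
```python
from h import *
pre([-.0015,0,.0103],-.01)
s=optics.snapshot('scene');crop('scene',s,350,180,450,280,7,'s_31')
```

```text
target [0.5695 0.2549 0.1481]
t 44.3 tcp [0.5515 0.2446 0.1955] q6 -0.33 w 0.0522 | shift [-0.06 -0.14  5.17] rot [0.003 0.002 0.001]
```

View pics/s_31.png

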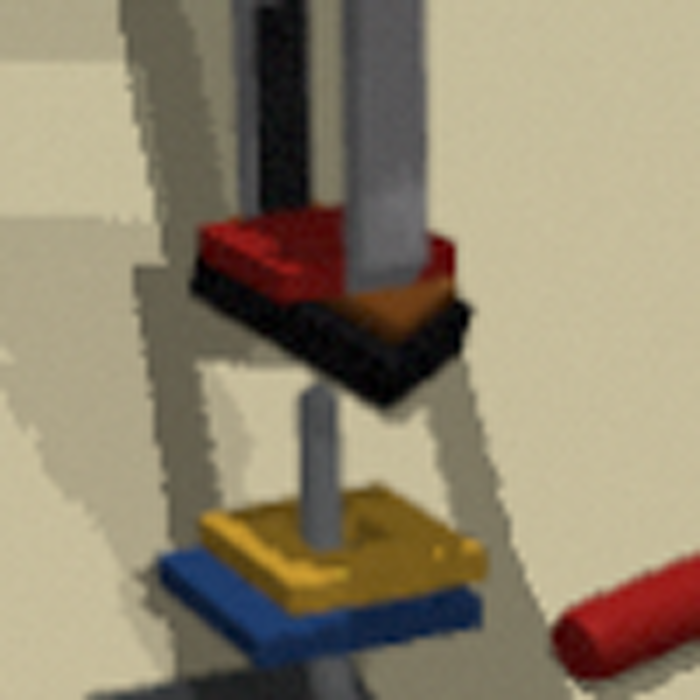

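Run:
```python
from h import *
s=optics.snapshot('scene');crop('scene',s,365,230,425,280,12,'s_32')
```

```text
(no output)
```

View pics/s_32.png

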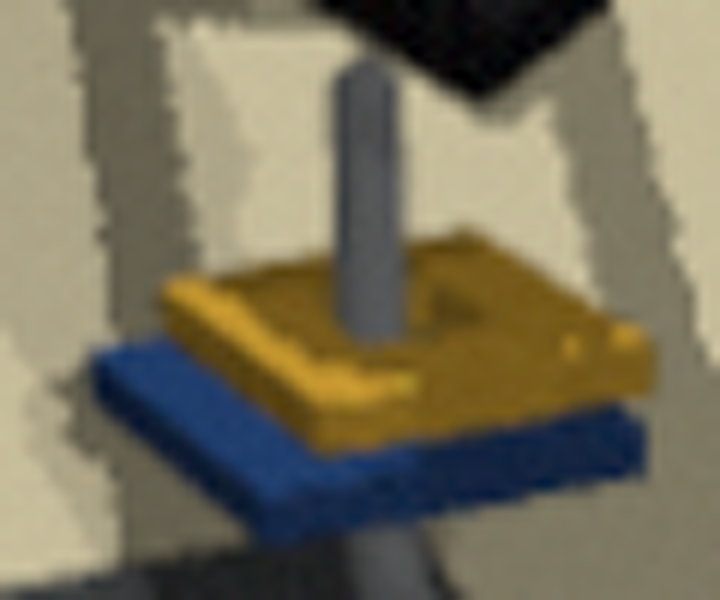

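Emit:
apply_moves(moves=[[[-0.1,-0.1,1],[0,0,0],0],[[-0.1,-0.1,2],[0,0,0],0],[[-0.1,-0.1,3],[0,0,0],0],[[-0.1,-0.1,4],[0,0,0],0],[[-0.1,-0.1,5],[0,0,0],0],[[-0.1,-0.1,6],[0,0,0],0],[[-0.1,-0.1,6],[0,0,0],0],[[-0.1,-0.1,6],[0,0,0],0],[[-0.1,-0.1,6],[0,0,0],0],[[-0.1,-0.1,6],[0,0,0],0]])

```text
time: 45.23
tool_pos: [0.5735, 0.2567, 0.1416]
ee_rot: [2.701, 0.003, 2.124]
wrist_force: [-0.4, -0.3, -1.9]
width: 0.0515
```

```bash
python3 - <<'E'
from h import *
pre([-.0015,0,.0103],-.037)
s=optics.snapshot('scene');crop('scene',s,350,180,450,280,7,'s_33')
E
python3 st.py
```

```text
target [0.5792 0.2609 0.1236]
t 45.23 tcp [0.5735 0.2567 0.1416] q6 -0.33 w 0.0515 | shift [ 0.07 -0.13  1.93] rot [0.005 0.003 0.001]
45.28 T [-0.25  0.31 -0.01] F [-0.7 -0.2 -1.6] w 0.0514 p [0.5735 0.2566 0.1418] r [2.701 0.003 2.124] q [ 0.27 -0.01  1.69  0.14  1.04 -0.33]
```

View pics/s_33.png

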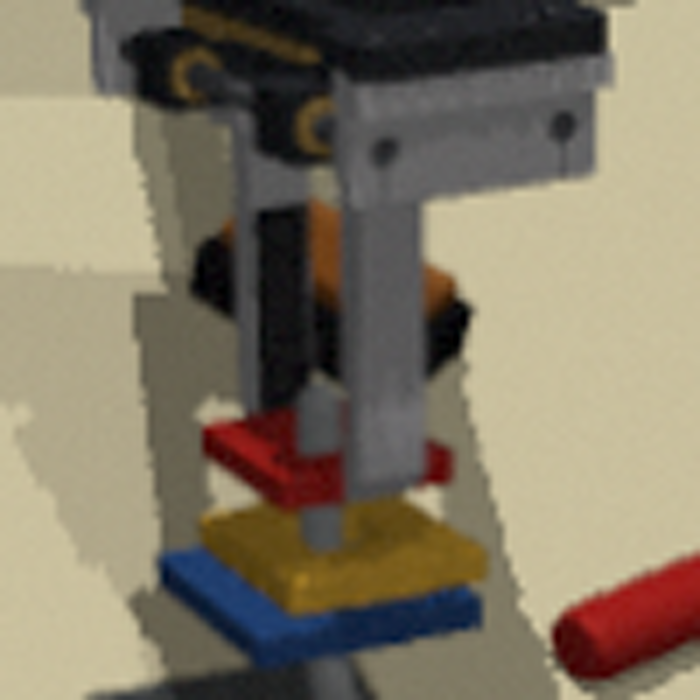

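Emit:
apply_moves(moves=[[[0,-0.1,0.8],[0,0,0],0],[[0,-0.1,1.7],[0,0,0],0],[[0,-0.1,1.7],[0,0,0],0],[[0,-0.1,1.7],[0,0,0],0],[[0,-0.1,1.7],[0,0,0],0],[[0,-0.1,1.7],[0,0,0],0.8],[[0,-0.1,1.7],[0,0,0],0.8],[[0,-0.1,1.7],[0,0,0],0.8],[[0,-0.1,1.7],[0,0,0],0.8],[[0,-0.1,1.7],[0,0,0],0.8]])

```text
time: 46.12
tool_pos: [0.5788, 0.2599, 0.1256]
ee_rot: [2.701, 0.003, 2.124]
wrist_force: [1.0, 0.2, -0.2]
width: 0.0751
```

Emit:
apply_moves(moves=[[[0,0,-1],[0,0,0],0.8],[[0,0,-4],[0,0,0],0.8],[[0,0,-8],[0,0,0],0.8],[[0,0,-11],[0,0,0],0.8],[[0,0,-11],[0,0,0],0.8],[[0,0,-11],[0,0,0],0.8],[[0,0,-11],[0,0,0],0.8],[[0,0,-11],[0,0,0],0.8],[[0,0,-11],[0,0,0],0.8],[[0,0,-11],[0,0,0],0.8]])

```text
time: 46.95
tool_pos: [0.5381, 0.2354, 0.2223]
ee_rot: [2.705, 0.002, 2.125]
wrist_force: [0.3, -0.2, 0.8]
width: 0.0751
```

```bash
python3 - <<'E'
from h import *
s=optics.snapshot('scene');crop('scene',s,350,200,450,280,8,'s_34');crop('scene',s,180,230,240,280,12,'s_35')
cv2.imwrite('pics/s_36.png',s[:,:,::-1])
for k,v in rects('scene',s).items(): print(k,v)
t=optics.snapshot('top');crop('top',t,300,160,360,210,12,'t_35')
E
python3 st.py
```

```text
w36 [[605.2, -132.9, 38.2, 40.5, 85.7]]
47.05 T [-0.15  0.19  0.08] F [-0.6 -0.5  0.1] w 0.0754 p [0.5383 0.2355 0.223 ] r [2.704e+00 2.000e-03 2.125e+00] q [ 0.24 -0.14  1.65  0.14  1.22 -0.33]
```

View pics/s_34.png

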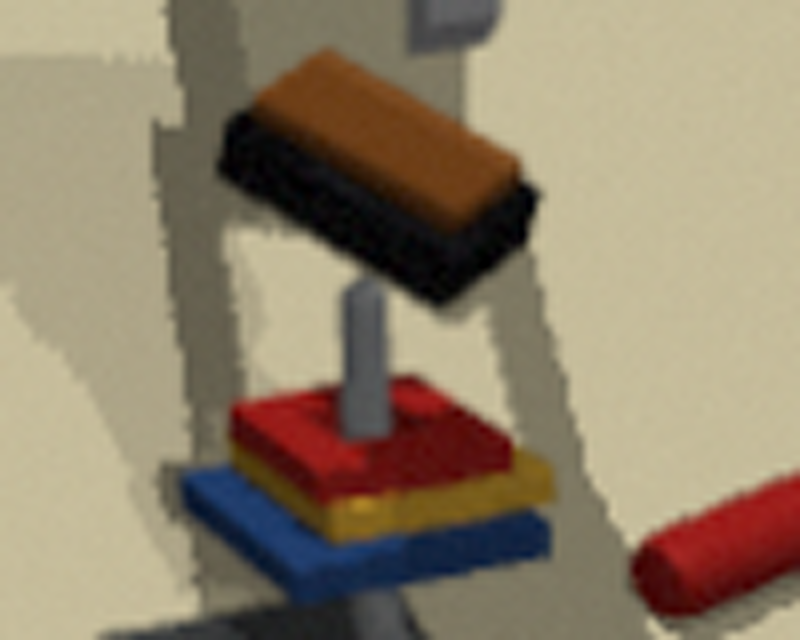

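View pics/t_35.png

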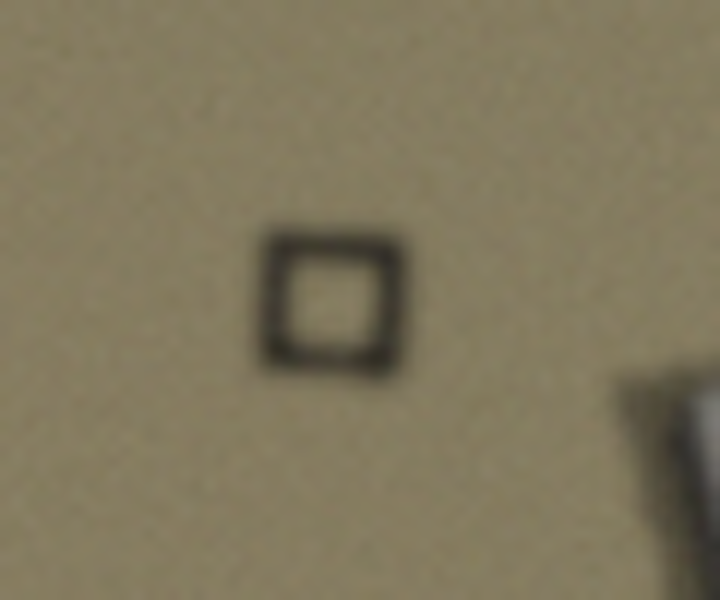

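View pics/s_36.png

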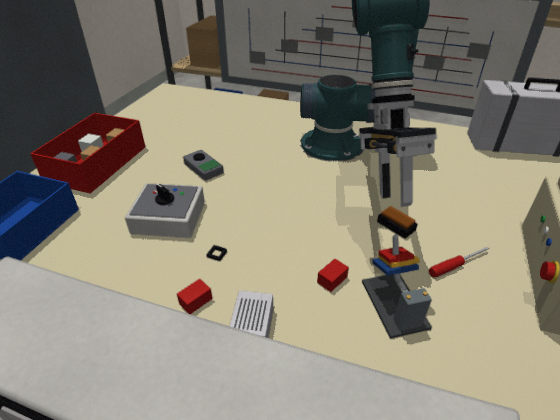

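Run:
```python
from h import *
print(onz('top',[[327.2,184.9]],.01))
go([.602,-.133,.12],down(1.496))
```

```text
[[ 0.60197988 -0.13317985  0.01      ]]
t 47.05 tcp [0.5383 0.2355 0.223 ] q6 -0.33 w 0.0754 | shift [-34.67 -17.04   3.48] rot [ 0.423 -0.135  0.619]
```

Emit:
apply_moves(moves=[[[-4,0,-1],[0,0,0],0.7],[[-8,-1,-1],[0.1,0,0.1],0.7],[[-34.7,-14,0],[0.423,-0.135,0.619],0.7],[[-34.7,-17,0],[0.423,-0.135,0.619],0.7],[[-34.7,-17,0],[0.423,-0.135,0.619],0.7],[[-34.7,-17,0],[0.423,-0.135,0.619],0.7],[[-34.7,-17,0],[0.423,-0.135,0.619],0.7],[[-34.7,-17,2],[0.423,-0.135,0.619],0.7],[[-34.7,-17,3.5],[0.423,-0.135,0.619],0.7],[[-34.7,-17,3.5],[0.423,-0.135,0.619],0.7]])

```text
time: 47.88
tool_pos: [0.6028, -0.1362, 0.1183]
ee_rot: [-3.141, -0.001, 1.494]
wrist_force: [0.3, 0.0, -0.8]
width: 0.0657
```

```bash
python3 g.py .602 -.133 .06 1.496
```

```text
t 47.88 tcp [ 0.6028 -0.1362  0.1183] q6 -0.24 w 0.0657 | shift [ 0.31 -0.11  5.83] rot [-0.    -0.001 -0.002]
```

Emit:
apply_moves(moves=[[[0.1,-0.1,4],[0,0,0],0.7],[[0.1,-0.1,8],[0,0,0],0.7],[[0.1,-0.1,8],[0,0,0],0.7],[[0.1,-0.1,8],[0,0,0],0.7],[[0.1,-0.1,8],[0,0,0],0.7],[[0.1,-0.1,8],[0,0,0],0.7],[[0.1,-0.1,8],[0,0,0],0.7],[[0.1,-0.1,8],[0,0,0],0.7],[[0.1,-0.1,8],[0,0,0],0.7],[[0.1,-0.1,8],[0,0,0],0.7]])

```text
time: 48.72
tool_pos: [0.6027, -0.1319, 0.0425]
ee_rot: [3.138, -0.001, 1.496]
wrist_force: [-0.3, -0.4, -0.2]
width: 0.0661
```

```bash
python3 g.py .602 -.133 .0155 1.496
python3 - <<'E'
from h import *
s=optics.snapshot('scene');crop('scene',s,170,200,270,280,8,'s_37')
E
```

```text
t 48.72 tcp [ 0.6027 -0.1319  0.0425] q6 -0.23 w 0.0661 | shift [-0.12 -0.08  2.7 ] rot [ 0.004 -0.001  0.   ]
```

View pics/s_37.png

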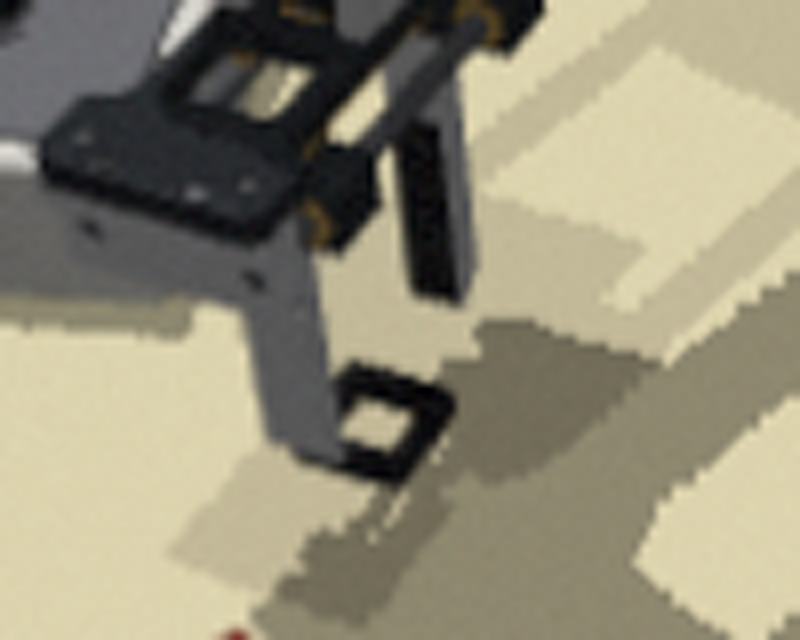

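Emit:
apply_moves(moves=[[[-0.1,-0.1,1.5],[0,0,0],0.7],[[-0.1,-0.1,2.7],[0,0,0],0.7],[[-0.1,-0.1,2.7],[0,0,0],0.7],[[-0.1,-0.1,2.7],[0,0,0],0.7],[[-0.1,-0.1,2.7],[0,0,0],0],[[-0.1,-0.1,2.7],[0,0,0],0],[[-0.1,-0.1,2.7],[0,0,0],0],[[-0.1,-0.1,2.7],[0,0,0],0],[[-0.1,-0.1,2.7],[0,0,0],0],[[-0.1,-0.1,2.7],[0,0,0],0]])

```text
time: 49.6
tool_pos: [0.6009, -0.1326, 0.0143]
ee_rot: [3.14, -0.001, 1.496]
wrist_force: [-2.5, 0.4, 4.1]
width: 0.0359
```

```bash
python3 st.py
```

```text
49.6 T [0.03 0.7  0.  ] F [-2.5  0.4  4.1] w 0.0359 p [ 0.6009 -0.1326  0.0143] r [ 3.140e+00 -1.000e-03  1.496e+00] q [-0.31  0.35  1.48  0.    1.31 -0.24]
```

Emit:
apply_moves(moves=[[[0,0,-1],[0,0,0],0],[[0,0,-3],[0,0,0],0],[[0,0,-7],[0,0,0],0],[[0,0,-11],[0,0,0],0],[[0,0,-15],[0,0,0],0],[[0,0,-19],[0,0,0],0],[[0,0,-22],[0,0,0],0],[[0,0,-22],[0,0,0],0],[[0,0,-22],[0,0,0],0],[[0,0,-22],[0,0,0],0]])

```text
time: 50.43
tool_pos: [0.6004, -0.1329, 0.2331]
ee_rot: [3.141, -0.002, 1.496]
wrist_force: [0.3, 0.1, -1.4]
width: 0.0355
```

```bash
python3 st.py
python3 - <<'E'
from h import *
s=optics.snapshot('scene');crop('scene',s,170,100,270,200,7,'s_38')
pre([-.001,0,.0103],.06)
E
```

```text
50.43 T [-0.08  0.09 -0.04] F [ 0.3  0.1 -1.4] w 0.0355 p [ 0.6004 -0.1329  0.2331] r [ 3.141e+00 -2.000e-03  1.496e+00] q [-0.31  0.23  1.18  0.    1.73 -0.24]
target [0.5446 0.2389 0.2115]
t 50.48 tcp [ 0.6    -0.1327  0.2319] q6 -0.24 w 0.0354 | shift [36.64 -8.3   2.13] rot [-0.423  0.134 -0.619]
```

View pics/s_38.png

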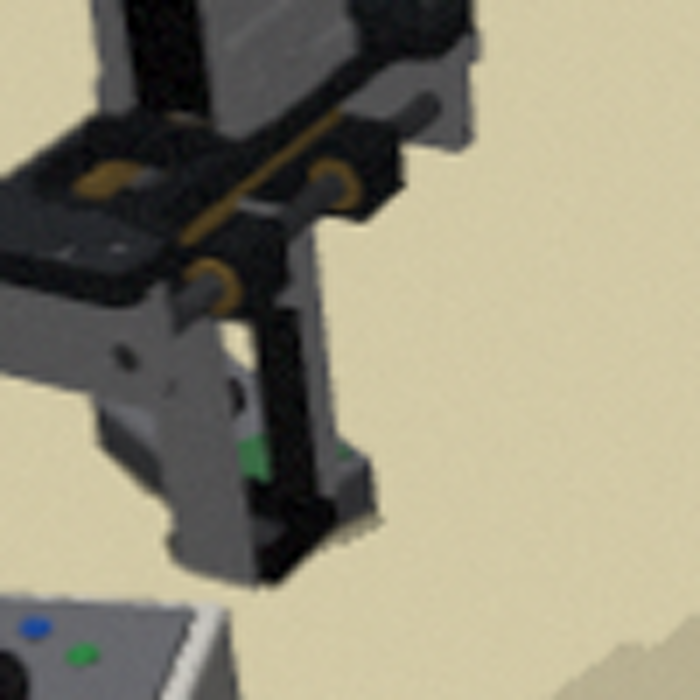

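Emit:
apply_moves(moves=[[[36.6,-8.3,0],[-0.423,0.134,-0.619],0],[[36.6,-8.3,0],[-0.423,0.134,-0.619],0],[[36.6,-8.3,0],[-0.423,0.134,-0.619],0],[[36.6,-8.3,0],[-0.423,0.134,-0.619],0],[[36.6,-8.3,0],[-0.423,0.134,-0.619],0],[[36.6,-8.3,0],[-0.423,0.134,-0.619],0],[[36.6,-8.3,0],[-0.423,0.134,-0.619],0],[[36.6,-8.3,2],[-0.423,0.134,-0.619],0],[[36.6,-8.3,2],[-0.423,0.134,-0.619],0],[[36.6,-8.3,2],[-0.423,0.134,-0.619],0]])

```text
time: 51.32
tool_pos: [0.5406, 0.2441, 0.2088]
ee_rot: [2.71, -0.002, 2.132]
wrist_force: [-0.4, -0.3, -1.3]
width: 0.0355
```

Run:
```python
from h import *
pre([-.001,0,.0093],.045)
```

```text
target [0.5504 0.2425 0.197 ]
t 51.32 tcp [0.5406 0.2441 0.2088] q6 -0.33 w 0.0355 | shift [-0.66  0.18  1.38] rot [-0.005 -0.005  0.006]
```

Not settled yet; hold with a small correction first.

Emit:
apply_moves(moves=[[[-0.2,0,0.5],[0,0,0],0],[[-0.2,0,0.5],[0,0,0],0],[[-0.2,0,0.5],[0,0,0],0],[[-0.2,0,0.5],[0,0,0],0],[[-0.2,0,0.5],[0,0,0],0],[[-0.2,0,0.5],[0,0,0],0],[[-0.2,0,0.5],[0,0,0],0],[[-0.2,0,0.5],[0,0,0],0],[[-0.2,0,0.5],[0,0,0],0],[[-0.2,0,0.5],[0,0,0],0]])

```text
time: 52.15
tool_pos: [0.5483, 0.2375, 0.2103]
ee_rot: [2.702, 0.004, 2.124]
wrist_force: [-0.6, 0.5, -0.2]
width: 0.0358
```

Run:
```python
from h import *
pre([-.001,0,.0093],.035)
s=optics.snapshot('scene');crop('scene',s,350,180,450,280,7,'s_39')
```

```text
target [0.5539 0.2447 0.1879]
t 52.15 tcp [0.5483 0.2375 0.2103] q6 -0.34 w 0.0358 | shift [ 0.32 -0.17  2.38] rot [0.003 0.003 0.001]
```

View pics/s_39.png

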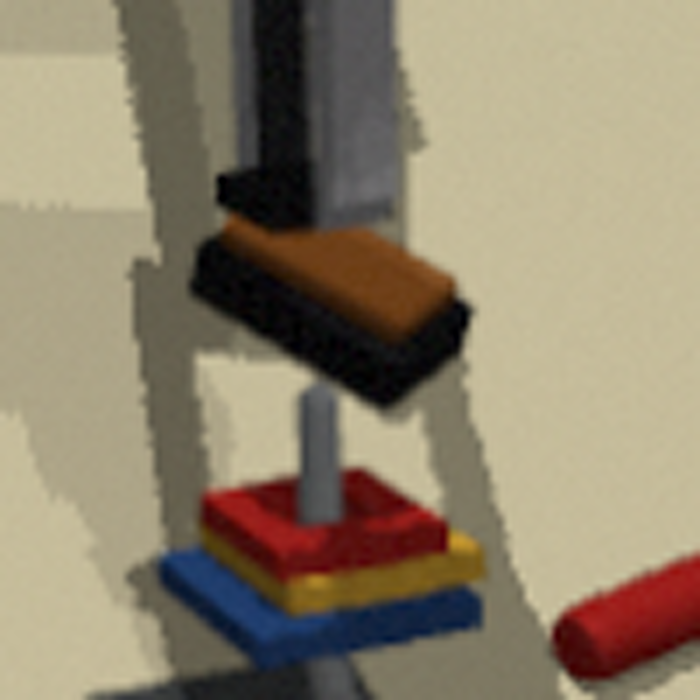

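Emit:
apply_moves(moves=[[[0.35,-0.2,1.5],[0,0,0],0],[[0.35,-0.2,1.5],[0,0,0],0],[[0.35,-0.2,1.5],[0,0,0],0],[[0.35,-0.2,1.5],[0,0,0],0],[[0.35,-0.2,1.5],[0,0,0],0],[[0.35,-0.2,1.5],[0,0,0],0],[[0.35,-0.2,1.5],[0,0,0],0],[[0.35,-0.2,1.5],[0,0,0],0],[[0.35,-0.2,1.5],[0,0,0],0],[[0.35,-0.2,1.5],[0,0,0],0]])

```text
time: 53.03
tool_pos: [0.5504, 0.2429, 0.1958]
ee_rot: [2.702, 0.004, 2.124]
wrist_force: [0.2, 0.7, -0.1]
width: 0.0357
```

Run:
```python
from h import *
pre([-.001,0,.0093],-.01)
s=optics.snapshot('scene');crop('scene',s,350,180,450,280,7,'s_40')
```

```text
target [0.5701 0.2547 0.1472]
t 53.03 tcp [0.5504 0.2429 0.1958] q6 -0.33 w 0.0357 | shift [-0.02  0.01  5.38] rot [0.003 0.003 0.001]
```

View pics/s_40.png

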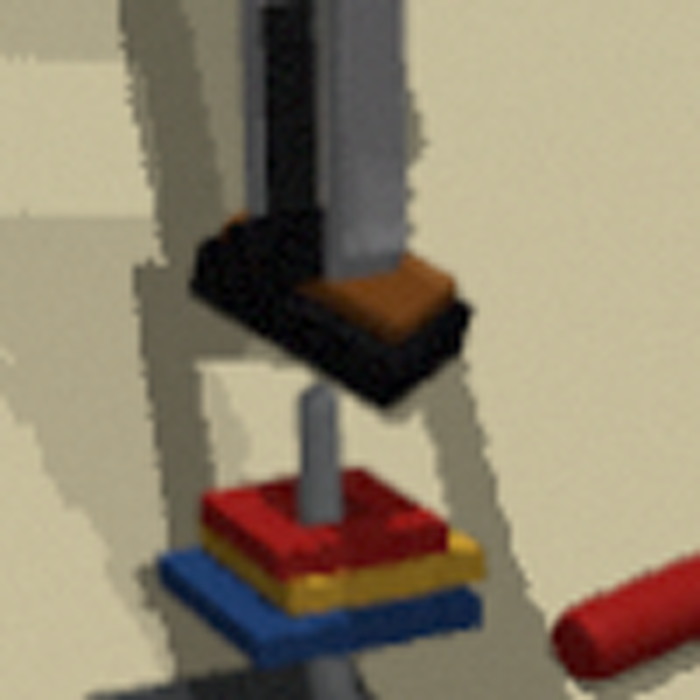

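Emit:
apply_moves(moves=[[[0,0,1],[0,0,0],0],[[0,0,2],[0,0,0],0],[[0,0,3],[0,0,0],0],[[0,0,4],[0,0,0],0],[[0,0,5],[0,0,0],0],[[0,0,5.5],[0,0,0],0],[[0,0,5.5],[0,0,0],0],[[0,0,5.5],[0,0,0],0],[[0,0,5.5],[0,0,0],0],[[0,0,5.5],[0,0,0],0]])

```text
time: 53.92
tool_pos: [0.5707, 0.2552, 0.1469]
ee_rot: [2.701, 0.004, 2.124]
wrist_force: [-0.0, 0.4, -1.3]
width: 0.0356
```

```bash
python3 - <<'E'
from h import *
pre([-.001,0,.0093],-.027)
s=optics.snapshot('scene');crop('scene',s,350,180,450,280,7,'s_41')
E
python3 st.py
```

```text
target [0.5762 0.2585 0.1318]
t 53.92 tcp [0.5707 0.2552 0.1469] q6 -0.33 w 0.0356 | shift [-0.   -0.06  1.64] rot [0.004 0.004 0.002]
53.97 T [-0.15  0.27  0.01] F [ 0.5 -0.7 -0.8] w 0.0354 p [0.5707 0.2552 0.1469] r [2.701 0.004 2.124] q [ 0.27 -0.02  1.69  0.14  1.05 -0.33]
```

View pics/s_41.png

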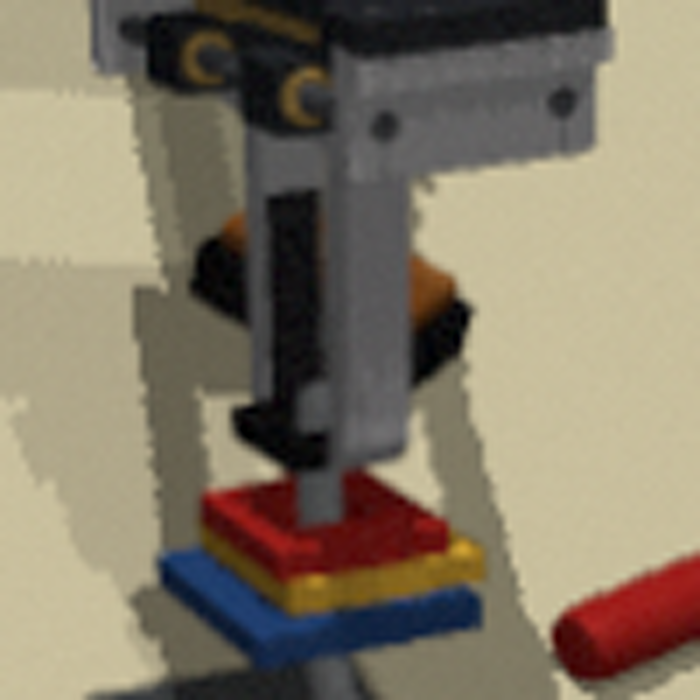

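Emit:
apply_moves(moves=[[[0,-0.05,0.8],[0,0,0],0],[[0,-0.05,1.6],[0,0,0],0],[[0,-0.05,1.6],[0,0,0],0],[[0,-0.05,1.6],[0,0,0],0],[[0,-0.05,1.6],[0,0,0],0],[[0,-0.05,1.6],[0,0,0],0.6],[[0,-0.05,1.6],[0,0,0],0.6],[[0,-0.05,1.6],[0,0,0],0.6],[[0,-0.05,1.6],[0,0,0],0.6],[[0,-0.05,1.6],[0,0,0],0.6]])

```text
time: 54.8
tool_pos: [0.5759, 0.2584, 0.1315]
ee_rot: [2.702, 0.004, 2.124]
wrist_force: [0.1, 0.7, -0.3]
width: 0.0562
```

Emit:
apply_moves(moves=[[[0,0,-1],[0,0,0],0.6],[[0,0,-4],[0,0,0],0.6],[[0,0,-8],[0,0,0],0.6],[[0,0,-10.5],[0,0,0],0.6],[[0,0,-10.5],[0,0,0],0.6],[[0,0,-10.5],[0,0,0],0.6],[[0,0,-10.5],[0,0,0],0.6],[[0,0,-10.5],[0,0,0],0.6],[[0,0,-10.5],[0,0,0],0.6],[[0,0,-10.5],[0,0,0],0.6]])

```text
time: 55.63
tool_pos: [0.5371, 0.2352, 0.2241]
ee_rot: [2.706, 0.003, 2.124]
wrist_force: [-0.3, 0.0, 0.1]
width: 0.0565
```

```bash
python3 - <<'E'
from h import *
s=optics.snapshot('scene');crop('scene',s,365,220,425,280,10,'s_42')
cv2.imwrite('pics/s_43.png',s[:,:,::-1])
go([.5195,-.317,.16],down(1.14))
E
python3 st.py
```

```text
t 55.68 tcp [0.5373 0.2352 0.2245] q6 -0.33 w 0.0563 | shift [-46.02 -30.46  -6.95] rot [ 0.402 -0.212  0.969]
55.68 T [-0.15  0.18 -0.03] F [1.  0.8 0.4] w 0.0563 p [0.5373 0.2352 0.2245] r [2.705 0.003 2.124] q [ 0.24 -0.14  1.65  0.14  1.22 -0.33]
```

View pics/s_42.png

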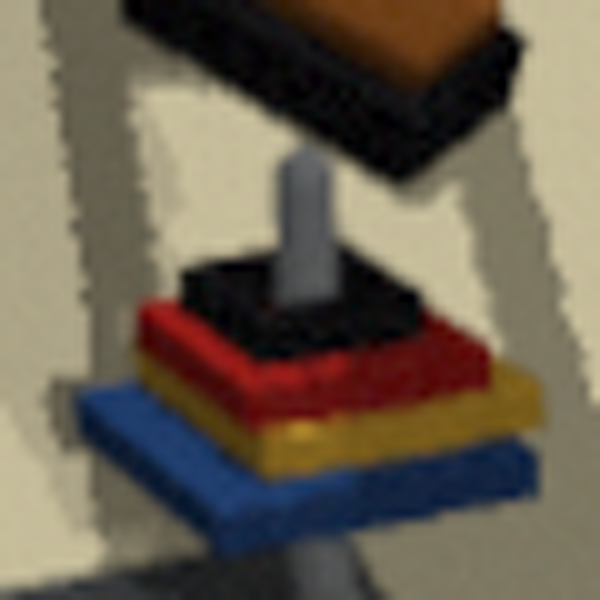

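Emit:
apply_moves(moves=[[[-4,0,-1],[0,0,0],0.5],[[-8,-1,-2],[0.1,0,0.1],0.5],[[-46,-30.5,-8],[0.402,-0.212,0.969],0.5],[[-46,-30.5,-8],[0.402,-0.212,0.969],0.5],[[-46,-30.5,-8],[0.402,-0.212,0.969],0.5],[[-46,-30.5,-8],[0.402,-0.212,0.969],0.5],[[-46,-30.5,-8],[0.402,-0.212,0.969],0.5],[[-46,-30.5,-8],[0.402,-0.212,0.969],0.5],[[-46,-30.5,-8],[0.402,-0.212,0.969],0.5],[[-46,-30.5,-8],[0.402,-0.212,0.969],0.5]])

```text
time: 56.52
tool_pos: [0.531, -0.1711, 0.1916]
ee_rot: [-3.141, -0.001, 1.135]
wrist_force: [0.8, 0.9, -0.4]
width: 0.0474
```

```bash
python3 g.py .5195 -.317 .16 1.14
```

```text
t 56.52 tcp [ 0.531  -0.1711  0.1916] q6 0.02 w 0.0474 | shift [-13.71   5.12   3.15] rot [-0.    -0.001 -0.005]
```

Emit:
apply_moves(moves=[[[-13.7,5.1,0],[0,0,0],0.5],[[-13.7,5.1,0],[0,0,0],0.5],[[-13.7,5.1,0],[0,0,0],0.5],[[-13.7,5.1,0],[0,0,0],0.5],[[-13.7,5.1,3.1],[0,0,0],0.5],[[-13.7,5.1,3.1],[0,0,0],0.5],[[-13.7,5.1,3.1],[0,0,0],0.5],[[-13.7,5.1,3.1],[0,0,0],0.5],[[-13.7,5.1,3.1],[0,0,0],0.5],[[-13.7,5.1,3.1],[0,0,0],0.5]])

```text
time: 57.35
tool_pos: [0.5211, -0.3147, 0.1631]
ee_rot: [3.137, -0.001, 1.141]
wrist_force: [-0.3, -0.2, 0.0]
width: 0.047
```

```bash
python3 g.py .5198 -.3175 .088 1.14
python3 - <<'E'
from h import *
s=optics.snapshot('scene');crop('scene',s,120,140,220,230,8,'s_44')
E
```

```text
t 57.35 tcp [ 0.5211 -0.3147  0.1631] q6 -0.21 w 0.047 | shift [-0.32 -0.04  7.51] rot [ 0.005 -0.001  0.001]
```

View pics/s_44.png

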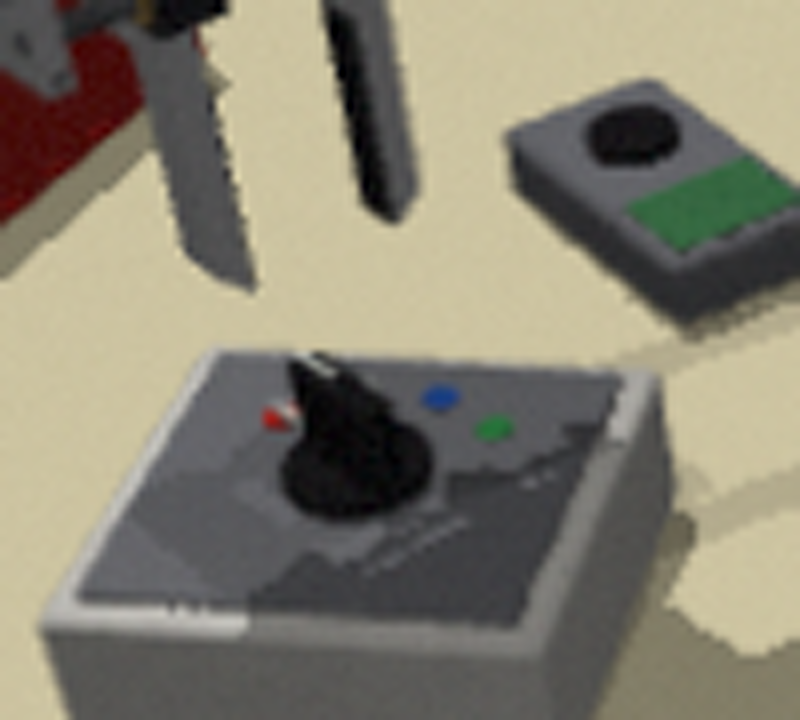

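Emit:
apply_moves(moves=[[[-0.2,0,4],[0,0,0],0.4],[[-0.2,0,7.5],[0,0,0],0.4],[[-0.2,0,7.5],[0,0,0],0.3],[[-0.2,0,7.5],[0,0,0],0.3],[[-0.2,0,7.5],[0,0,0],0.2],[[-0.2,0,7.5],[0,0,0],0],[[-0.2,0,7.5],[0,0,0],0],[[-0.2,0,7.5],[0,0,0],0],[[-0.2,0,7.5],[0,0,0],0],[[-0.2,0,7.5],[0,0,0],0]])

```text
time: 58.23
tool_pos: [0.5198, -0.317, 0.0873]
ee_rot: [3.139, -0.002, 1.14]
wrist_force: [-0.5, 1.7, 4.3]
width: 0.0134
```

```bash
python3 st.py
```

```text
58.23 T [ 0.17  0.33 -0.01] F [-0.5  1.7  4.3] w 0.0134 p [ 0.5198 -0.317   0.0873] r [ 3.139e+00 -2.000e-03  1.140e+00] q [-0.64  0.27  1.42  0.    1.45 -0.21]
```

Emit:
apply_moves(moves=[[[0,0,0],[0,0,0.1],0],[[0,0,0],[0,0,0.2],0],[[0,0,0],[0,0,0.3],0],[[0,0,0],[0,0,0.4],0],[[0,0,0],[0,0,0.5],0],[[0,0,0],[0,0,0.6],0],[[0,0,0],[0,0,0.65],0],[[0,0,0],[0,0,0.7],0],[[0,0,0],[0,0,0.7],0],[[0,0,0],[0,0,0.7],0]])

```text
time: 59.07
tool_pos: [0.5199, -0.3169, 0.087]
ee_rot: [3.14, -0.003, 0.442]
wrist_force: [-0.8, 1.4, 3.3]
width: 0.0251
```

```bash
python3 st.py
```

```text
59.07 T [0.12 0.3  0.89] F [-0.8  1.4  3.3] w 0.0251 p [ 0.5199 -0.3169  0.087 ] r [ 3.14e+00 -3.00e-03  4.42e-01] q [-0.64  0.27  1.42  0.    1.45  0.49]
```

Emit:
apply_moves(moves=[[[0,0,0],[0,0,0.05],0],[[0,0,0],[0,0,0.1],0],[[0,0,0],[0,0,0.15],0],[[0,0,0],[0,0,0.2],0],[[0,0,0],[0,0,0.25],0],[[0,0,0],[0,0,0.25],0],[[0,0,0],[0,0,0.25],0],[[0,0,0],[0,0,0.25],0],[[0,0,0],[0,0,0.25],0],[[0,0,0],[0,0,0.25],0]])

```text
time: 59.9
tool_pos: [0.5197, -0.3172, 0.0865]
ee_rot: [3.141, -0.003, 0.19]
wrist_force: [0.1, 0.4, 2.9]
width: 0.0182
```

```bash
python3 st.py
python3 - <<'E'
from h import *
s=optics.snapshot('scene');crop('scene',s,140,165,190,205,15,'s_45')
E
```

```text
59.9 T [-0.12  0.12  0.37] F [0.1 0.4 2.9] w 0.0182 p [ 0.5197 -0.3172  0.0865] r [ 3.141e+00 -3.000e-03  1.900e-01] q [-0.64  0.27  1.42  0.    1.44  0.74]
```

View pics/s_45.png

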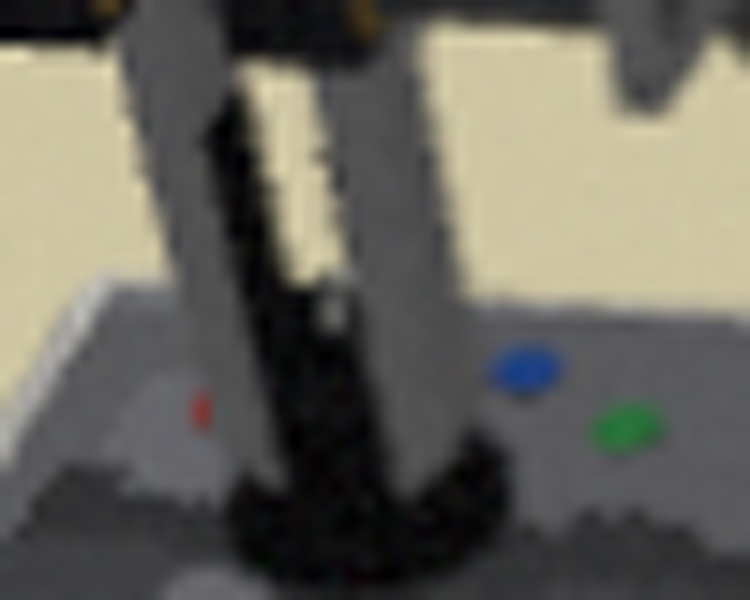

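Emit:
apply_moves(moves=[[[0,0,0],[0,0,0.1],0],[[0,0,0],[0,0,0.2],0],[[0,0,0],[0,0,0.3],0],[[0,0,0],[0,0,0.4],0],[[0,0,0],[0,0,0.5],0],[[0,0,0],[0,0,0.55],0],[[0,0,0],[0,0,0.6],0],[[0,0,0],[0,0,0.6],0],[[0,0,0],[0,0,0.6],0],[[0,0,0],[0,0,0.6],0]])

```text
time: 60.78
tool_pos: [0.5201, -0.317, 0.0864]
ee_rot: [-3.14, -0.003, -0.407]
wrist_force: [1.7, -0.5, 1.6]
width: 0.0293
```

```bash
python3 st.py
python3 - <<'E'
from h import *
s=optics.snapshot('scene');crop('scene',s,140,165,190,205,15,'s_46')
E
```

```text
60.78 T [-0.18 -0.38  2.41] F [ 1.7 -0.5  1.6] w 0.0293 p [ 0.5201 -0.317   0.0864] r [-3.14e+00 -3.00e-03 -4.07e-01] q [-0.64  0.28  1.42  0.    1.44  1.34]
```

View pics/s_46.png

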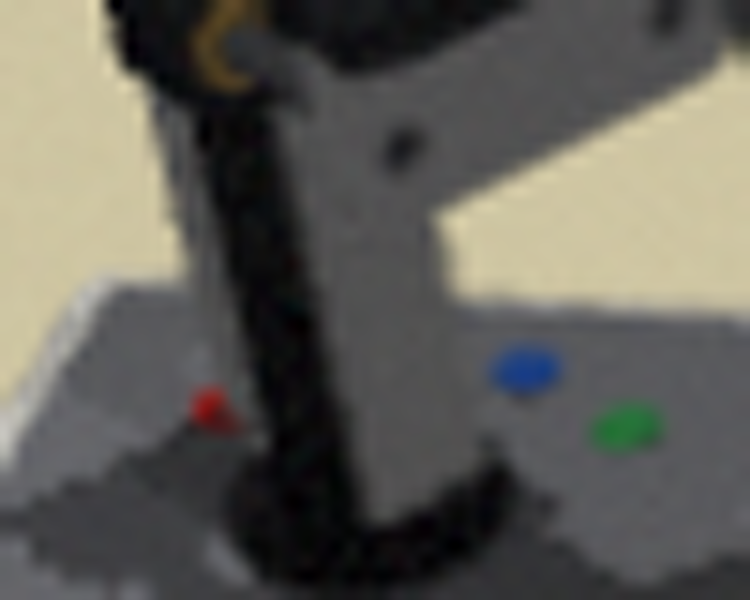

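Emit:
apply_moves(moves=[[[0,0,0],[0,0,0.04],0],[[0,0,0],[0,0,0.08],0],[[0,0,0],[0,0,0.12],0],[[0,0,0],[0,0,0.15],0],[[0,0,0],[0,0,0.15],0],[[0,0,0],[0,0,0.15],0],[[0,0,0],[0,0,0.15],0],[[0,0,0],[0,0,0.15],0],[[0,0,0],[0,0,0.15],0],[[0,0,0],[0,0,0.15],0]])

```text
time: 61.67
tool_pos: [0.519, -0.3171, 0.086]
ee_rot: [-3.14, -0.001, -0.561]
wrist_force: [-1.1, -1.4, 0.3]
width: 0.0207
```

```bash
python3 st.py
```

```text
61.67 T [-0.19  0.25  0.74] F [-1.1 -1.4  0.3] w 0.0207 p [ 0.519  -0.3171  0.086 ] r [-3.14e+00 -1.00e-03 -5.61e-01] q [-0.64  0.28  1.42  0.    1.45  1.49]
```

Emit:
apply_moves(moves=[[[0,0,0],[0,0,0.1],0],[[0,0,0],[0,0,0.2],0],[[0,0,0],[0,0,0.3],0],[[0,0,0],[0,0,0.4],0],[[0,0,0],[0,0,0.45],0],[[0,0,0],[0,0,0.5],0],[[0,0,0],[0,0,0.55],0],[[0,0,0],[0,0,0.6],0],[[0,0,0],[0,0,0.6],0],[[0,0,0],[0,0,0.6],0]])

```text
time: 62.5
tool_pos: [0.519, -0.3166, 0.0859]
ee_rot: [-3.14, 0.001, -1.16]
wrist_force: [-0.1, -0.7, 0.3]
width: 0.0219
```

```bash
python3 st.py
```

```text
62.5 T [0.04 0.3  0.33] F [-0.1 -0.7  0.3] w 0.0219 p [ 0.519  -0.3166  0.0859] r [-3.14e+00  1.00e-03 -1.16e+00] q [-0.64  0.28  1.42  0.    1.45  2.09]
```

Emit:
apply_moves(moves=[[[0,0,0],[0,0,-0.1],0],[[0,0,0],[0,0,-0.2],0],[[0,0,0],[0,0,-0.3],0],[[0,0,0],[0,0,-0.4],0],[[0,0,0],[0,0,-0.5],0],[[0,0,0],[0,0,-0.5],0],[[0,0,0],[0,0,-0.5],0],[[0,0,0],[0,0,-0.5],0.4],[[0,0,0],[0,0,-0.5],0.4],[[0,0,0],[0,0,-0.5],0.4]])

```text
time: 63.33
tool_pos: [0.52, -0.3172, 0.0864]
ee_rot: [-3.139, -0.003, -0.661]
wrist_force: [-0.8, 0.3, 0.7]
width: 0.0304
```

Emit:
apply_moves(moves=[[[0,0,0],[0,0,0],0.4],[[0,0,-4],[0,0,0],0.5],[[0,0,-8],[0,0,0],0.5],[[0,0,-12],[0,0,0],0.5],[[0,0,-12],[0,0,0],0.5],[[-8,0,-12],[0,0,0],0.5],[[-16,0,-12],[0,0,0],0.5],[[-16,0,-12],[0,0,0],0.5],[[-16,0,-12],[0,0,0],0.5],[[-16,0,-12],[0,0,0],0.5]])

```text
time: 64.17
tool_pos: [0.3888, -0.2153, 0.2056]
ee_rot: [-3.139, 0.001, -0.66]
wrist_force: [0.4, -0.4, -0.4]
width: 0.0467
```

```bash
python3 st.py
python3 - <<'E'
from h import *
s=optics.snapshot('scene');crop('scene',s,120,160,220,240,8,'s_47');crop('scene',s,365,220,425,280,10,'s_48');cv2.imwrite('pics/s_49.png',s[:,:,::-1])
t=optics.snapshot('top');crop('top',t,350,170,430,250,8,'t_47')
E
```

```text
64.17 T [0.06 0.14 0.05] F [ 0.4 -0.4 -0.4] w 0.0467 p [ 0.3888 -0.2153  0.2056] r [-3.139e+00  1.000e-03 -6.600e-01] q [-0.64 -0.15  1.63  0.    1.66  1.6 ]
```

View pics/s_47.png

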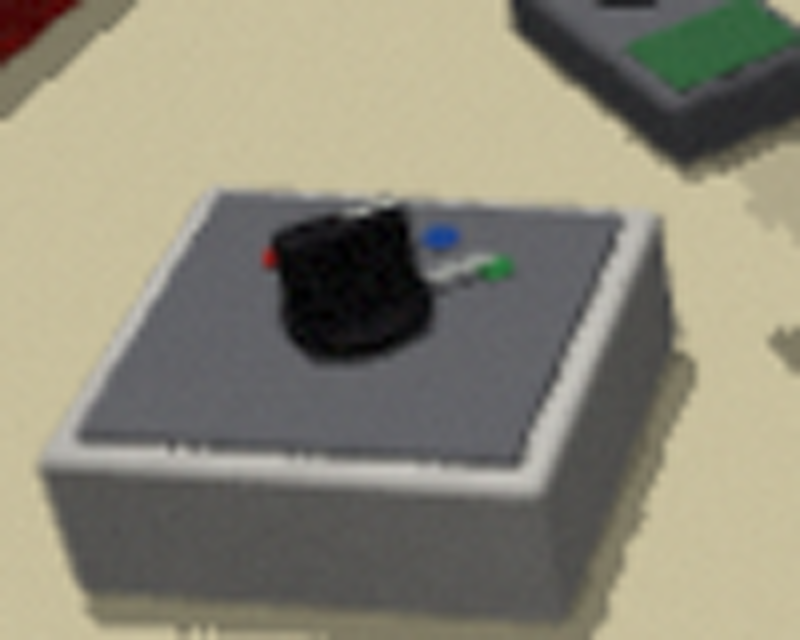

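View pics/t_47.png

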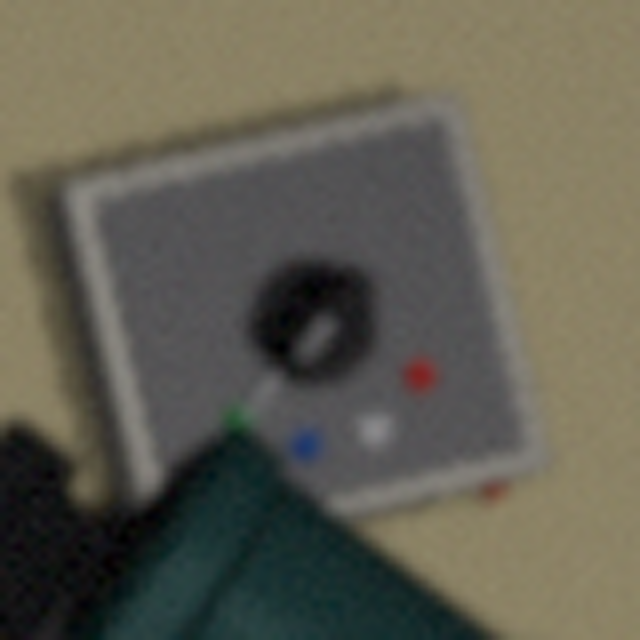

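View pics/s_48.png

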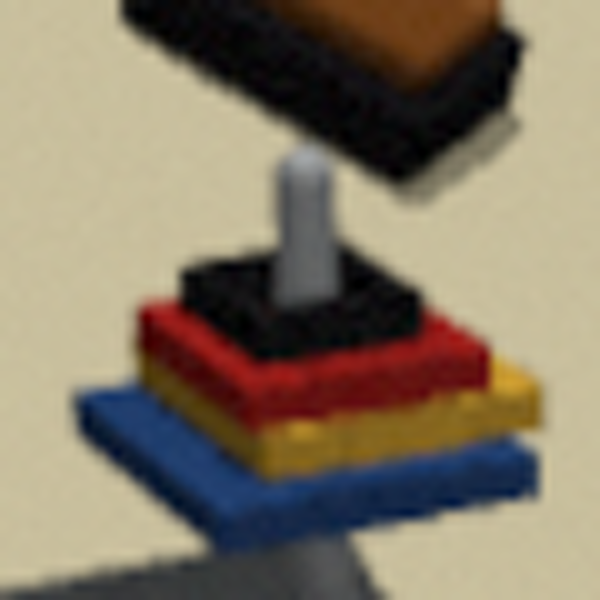

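View pics/s_49.png

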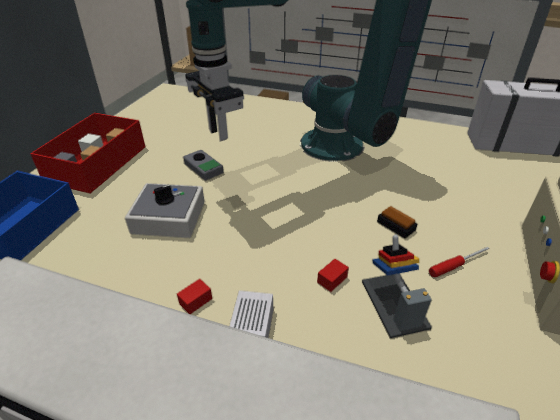

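```bash
python3 -c "
from bench import job
print(job.close_job())"
```

```text
the job is handed in; nothing more can be done
None
```

The job is handed in. It reports no verdict, so everything below is from the last camera pictures and readings, at about 64 s.

- **Dial to zero:** I turned it to the red mark first. The gripped bar took far more torque than the 0.1 N m stated (about 1 to 2.4 N m at the wrist). Two earlier grip-and-turn tries, and a sideways push on the bar, failed. A large over-twist then clicked it over, and a picture showed the pointer on red before any plate was hung.
- **Plates:** I hung the four that were on the bench, largest first: 68, 60, 52 and 36 mm. I saw no 44 mm plate in either view.
- **Dial to green:** with all four hung, I turned it click by click to the green mark.

**Last checks:** the stack looks flush and in order, and the pointer lies over the green mark's middle. The arm is clear, with no contact force on the wrist. By eye the other things on the bench have not moved.

**Something to know:** between two pictures, after it was seated, the 60 mm plate shifted sideways by about 5 mm. It looked flat and within the bar's play, so I left it, but I judged its offset and tilt by eye only.

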